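Build up the crockery rack and nest the steel pots on it

ROBOT

A 6-joint arm with a two-finger parallel gripper is mounted at the origin on the work surface. World frame = base frame: x ahead of the robot, y to its left, z up, the work surface at z = 0. Lengths are in m, angles in degrees, forces in N, time in s.
With the tool pointing down it reaches from about 0.35 to 0.975 m from the base axis. Payload 4.9 kg.
Tool frame: the origin (TCP) lies between the finger pads; the fingertips stand 11 mm ahead of it and the grasp point (between the pads) lies 8 mm behind it; y points along the fingers, z is the direction in which the jaws open and shut, and the axes are right-handed (so a half turn about y gives the same grasp; the last joint's range is limited). The gripper opens to 85 mm and grips with 20 to 120 N. Pads are 22 mm wide; open, the fingers measure 114 mm over their backs; the gripper's body (76 mm by 85 mm) begins 54 mm behind the grasp point. The pads swing forward as they close: fully open they stand 13 mm farther back than shut.
Start: joints at [-6.818, 3.019, 92.412, -0, 84.569, -6.818], TCP at [0.625, 0, 0.242] pointing down, gripper open.
Joint ranges: [-172.51, 172.51], [-57.92, 126.97], [3.15, 148.05], [-58.71, 238.71], [5.1, 150.11], [-179.66, 179.66]. Speed limits (degrees/s): [147.25, 147.25, 180, 180, 180, 180].

INTERFACE

Orientations are given as a 3x3 rotation matrix whose columns are the frame's x, y, z axes.
In Python, from cell import readout, optics, workorder gives the robot as it stands.
- The arm moves only by the tool jog_arm, never from a script. Its arguments are lists of equal length, an entry for each row: "linear": the shift along the tool's x, y, z in cm, a list of three; "rotation": the turn, a rotation vector about the tool's x, y, z in degrees, a list of three; "claw": the opening, from 0 (shut) to 1 (fully open). In form: {"linear": [[tx, ty, tz], ...], "rotation": [[rx, ry, rz], ...], "claw": [claw, ...]}. A call has 1 to 8 rows; each row is the pose to reach, as a shift and turn from the pose measured when the call began, along the tool's axes at that moment; what a row does not reach only later rows make up. A row lasts 1/12 s, in which the tool goes at most 41.7 mm and 7.16 degrees, less where a joint would pass 70% of its speed; a pose out of reach is approached as far as the arm can. A call with a gripper value outside its range is refused whole. The fingers move at their own pace and stop on an object; "force" is the grip in N (left out, the last holds). Time passes only in rows, so rows that repeat a pose let the fingers close. It gives the time, the measured TCP pose, the force and the opening at its end, in the units of the state.
- readout.get_obs(): the state, without advancing time (a new reading comes with each control period).
- optics.snapshot(name): name is "scene" or "side" or "wrist"; returns the picture (420x560x3 uint8, red, green, blue); there is no depth.
- optics.calibration(name): a dict with "fov_y" (degrees; the focal length in pixels is half the picture's height over the tangent of half this angle, whatever the lens; pixels are square), "cx", "cy" (the principal point, pixels), "rvec" (rotation vector, rad) and "tvec" (3), from world to camera coordinates, as OpenCV has them; the wrist camera has in their place "hand_eye" (4x4, takes a point from camera to tool coordinates, whose origin is the TCP and whose axes are the tool frame's). Camera axes: x right, y down, z forward; pixel columns grow to the right and rows downward; lengths in m; the calibration is good to about 2 mm. The wrist camera is an equidistant fisheye: a pixel r from the principal point sees the ray r / f radians off the axis. A picture is of the moment at which its call begins: read the wrist's pose just before it. calibration takes no time and is no camera call.
- workorder.hand_in(): hands the job in, once; it reports no verdict.
The state is a dict: "time": time; "joints": joint angles; "joint_velocities": joint speeds; "effort": joint torques, N m; "tcp_pos": TCP position; "tool_rot": TCP orientation; "ft_force": force on the tool from outside, world axes, zero at the start; "ft_torque": the same for the moment, N m; "finger_gap": opening from 0.0 (shut) to 1.0 (fully open).
Only numpy, scipy, OpenCV 4.12 (cv2) and the standard library are available. Lean on these libraries where they do the work, as an engineer would, in place of code of your own. Each camera call takes 0.05 s, during which the arm holds its last target.

TASK

Build up the two-tier rack: lower the tray of saucers over the four posts until it is fully home on the lower shoulders, then the clear tray fully home on the upper shoulders, each with its handle towards the hasp end, and swing the hasp down until it lies in the notch of the clear tray. Nest all the steel pots that are there, largest outermost, each standing upright on the floor of the next larger one, with the largest standing on the open part of the clear tray beyond the handle. Do not disturb the glass jar and the can that stand among them.

Things in the scene. Friction and masses are not known exactly. Their poses are not given: they have to be found in the camera images.
- rack: Black foot of the rack, fixed to the table: 215 mm (x) by 150 mm (y), 14 mm thick, with four stepped round posts at x = +-88, y = +-57 mm. Origin on the table in the middle of the posts; z up; +x points to the hasp end (about away from the robot). A bracket 26 mm wide at x = 121 to 133 mm, 126 mm high, carries the hasp.
- rack_lower (a point): Where the saucer tray's origin comes when home: (0, 0, 40) mm in the rack's frame, axes as the rack's. At this height are the posts' lower shoulders: below it they are 29 mm thick, above it 18 mm.
- rack_upper (a point): Where the clear tray's origin comes when home: (0, 0, 108) mm in the rack's frame, axes as the rack's. At this height are the posts' upper shoulders (3 mm chamfer): below it they are 18 mm thick, above it steel pins 8 mm thick with pointed tips that end at 132 mm
- saucer_tray: Loose black tray, 210 (x) by 145 mm (y), plate 6 mm thick, 400 g; four square 21 mm holes at x = +-88, y = +-57 mm; four white saucers fixed on it (72 mm wide, 16 mm high, centre x = -55 mm). Origin: centre of underside. Steel arch handle at x = +15 mm: grip bar 10 mm thick (x), 50 mm long (y), 39 to 61 mm above the origin. Its +x must point as the rack's +x. Starts flat on the table
- clear_tray: Loose black tray, outline, plate, origin and handle as the saucer tray, about 300 g, with four square 11 mm holes at x = +-88, y = +-57 mm. At x = +70 mm a ridge 20 mm above the underside between two lugs 28 mm high forms the notch for the hasp, 16 mm wide (y = -8 to 8). Open part: x = -105 to 10 mm. Its +x must point as the rack's +x. Starts flat on the table
- saucer_tray_grip (a point): Middle of the saucer tray's grip bar: at (15, 0, 51) mm in the tray's frame.
- clear_tray_grip (a point): Middle of the clear tray's grip bar: at (15, 0, 51) mm in the tray's frame.
- hasp (a joint): Angle of the hasp, a steel bar 90 mm long, 10 mm wide, 8 mm thick, hinged on the rack's bracket about the rack's y axis. 0 = closed: level, pointing to the rack's -x, lying in the clear tray's notch; 1.57 = upright; starts at 1.7 to 1.9, leaning away from the trays; stop at 1.95. The hinge is stiff (0.06 N m): the bar stays where it is left and must be pushed all the way down.
- hasp_hinge (a point): Hinge axis of the hasp: at (127, 0, 133.5) mm in the rack's frame.
- hasp_tip (a point): Free end of the hasp, 90 mm from the hinge axis.
- pot1: Straight-sided round open steel pot, 66 mm outer diameter, 48 mm high, wall 2.5 mm, floor 4 mm thick. Origin: centre of the underside; z up. Starts upright on the table; always there, the largest.
- pot2: Straight-sided round open steel pot, 54 mm outer diameter, 44 mm high, wall 2.5 mm, floor 4 mm thick. Origin: centre of the underside; z up. Starts upright on the table; absent in some runs.
- pot3: Straight-sided round open steel pot, 42 mm outer diameter, 40 mm high, wall 2.5 mm, floor 4 mm thick. Origin: centre of the underside; z up. Starts upright on the table; absent in some runs.
- pot4: Straight-sided round open steel pot, 30 mm outer diameter, 36 mm high, wall 2.5 mm, floor 4 mm thick. Origin: centre of the underside; z up. Starts upright on the table; absent in some runs.
- jar: Bystander, not to be disturbed: amber glass jar, 60 mm wide, 75 mm high; origin at its underside.
- can: Bystander, not to be disturbed: aluminium can, 60 mm wide, 90 mm high; origin at its underside.

How it is judged (in metres and radians):
On the way, in this order (a step that is already met when the one before it is completed fails the run):
1. the saucer tray is home on the lower shoulders, handle towards the hasp end (x of saucer_tray in the frame of rack between -0.006 and 0.006 m and y of saucer_tray in the frame of rack between -0.006 and 0.006 m and z of saucer_tray in the frame of rack between 0.036 and 0.044 m and angle between the z axis of saucer_tray and the z axis of rack, either way round below 0.05 rad and x of saucer_tray_grip in the frame of rack above 0.005 m), for 0.2 s.
2. the clear tray is home on the upper shoulders, handle towards the hasp end (x of clear_tray in the frame of rack between -0.006 and 0.006 m and y of clear_tray in the frame of rack between -0.006 and 0.006 m and z of clear_tray in the frame of rack between 0.104 and 0.112 m and angle between the z axis of clear_tray and the z axis of rack, either way round below 0.05 rad and x of clear_tray_grip in the frame of rack above 0.005 m), for 0.2 s.
At the end, for the whole second after the job is handed in: Both trays home on their shoulders (6 mm sideways, 4 mm in height, level), handles towards the hasp end; hasp within 0.07 rad of closed; largest pot on the clear tray's open part, each smaller one inside the next larger, on its floor within 3 mm; all upright, at rest (all of step 1 and all of step 2 and x of pot1 in the frame of clear_tray between -0.097 and -0.001 m and y of pot1 in the frame of clear_tray between -0.055 and 0.055 m and z of pot1 in the frame of clear_tray between 0.003 and 0.009 m and horizontal distance between each of pot2, pot3, pot4 and pot1 below 0.018 m and z of pot2 in the frame of clear_tray between 0.008 and 0.013 m and z of pot3 in the frame of clear_tray between 0.008 and 0.017 m and z of pot4 in the frame of clear_tray between 0.008 and 0.021 m and angle between each of pot1, pot2, pot3, pot4's own z axis and vertical below 0.12 rad and linear speed of each of pot1, pot2, pot3, pot4, clear_tray below 0.02 m/s and value of joint hasp below 0.07 rad); the robot touches nothing.
It fails at once if the jar or the can is pushed more than 6 cm or knocked over (distance of any of jar, can from where it was at the start of the episode above 0.06 m or angle between any of jar, can's own z axis and vertical above 0.5 rad).
Of pot2, pot3, pot4 only 2 to 3 are there at a start; the rules pass over those that are not, and their reading is None.
At some moment in a run one of pot1, pot2, pot3, pot4 may be knocked a few centimetres aside while the robot is not near it.
It also fails if it takes over 210 s, if anything falls off the work surface, if the arm or the gripper's body presses on something with over 40 N, if the wrist force passes 120 N, or if a joint passes its speed limit or range.

## Working session

There is one attempt and no reset: what is moved stays moved. The work goes in short steps, Python scripts to look and compute and a tool call to move; the robot and the scene stay as the last step left them, time stands still between calls to the robot, and variables do not carry over. Pictures are saved under pics/ and viewed, and the job is handed in when it is done.

Besides the shell and the picture viewer there is one more tool, called after ">>>" by a JSON object that holds its "api" and its "payload". jog_arm: Moves the arm, as the interface text tells. Its arguments: {"type":"object","properties":{"linear":{"type":"array"},"rotation":{"type":"array"},"claw":{"type":"array"},"force":{"type":"number"}},"required":["linear","rotation","claw"]}

```bash
ls -la; mkdir -p pics; python3 - <<'E'
from cell import readout, optics, workorder
import cv2
print(readout.get_obs())
for n in ["scene","side","wrist"]:
    print(n,optics.calibration(n))
    cv2.imwrite(f"pics/{n}0.png",optics.snapshot(n)[:,:,::-1])
E
```

```text
total 12
drwxr-xr-x  3 agent agent 4096 Dec  6 19:30 .
drwxr-xr-x 23 root  root  4096 Dec  6 19:30 ..
drwxr-xr-x  2 agent agent 4096 Dec  6 19:30 pics
{'time': 0.0, 'joints': array([-6.81652751e+00,  3.05508762e+00,  9.24943154e+01,  5.48717126e-04,
        8.45691255e+01, -6.81705870e+00]), 'joint_velocities': array([-0.03129636, -0.03041844, -0.00220514,  0.01288558,  0.07626112,
       -0.03140445]), 'effort': array([ 2.70554956e-04, -3.93670499e+01, -3.70175600e+01, -1.62778279e-04,
        6.93513779e-03, -6.06393527e-06]), 'tcp_pos': array([6.24381786e-01, 9.51121938e-05, 2.41063318e-01]), 'tool_rot': array([[ 8.09291893e-06, -2.05295651e-03,  9.99997893e-01],
       [-9.99999967e-01,  2.55002681e-04,  8.61644623e-06],
       [-2.55019833e-04, -9.99997860e-01, -2.05295438e-03]]), 'ft_force': array([ 0.48463684,  0.04898071, -0.60096091]), 'ft_torque': array([0.00627006, 0.00883224, 0.00821332]), 'finger_gap': 1.0009256344099386}
scene {'fov_y': 44.94320099932309, 'cx': 284.71636454766485, 'cy': 215.54330841483537, 'rvec': array([ 1.37412381,  2.12435461, -0.92884782]), 'tvec': array([ 0.2202973 , -0.24992886,  1.7133515 ])}
side {'fov_y': 53.44316712674412, 'cx': 283.4867621736308, 'cy': 210.69422418402357, 'rvec': array([ 2.15488799, -0.37895381,  0.17633779]), 'tvec': array([-0.54067372,  0.22027492,  1.08425389])}
wrist {'fov_y': 65.70646984690485, 'cx': 282.51333960608633, 'cy': 206.14403804310365, 'hand_eye': array([[-3.51167706e-04,  9.51507058e-01,  3.07626713e-01,
        -7.93662807e-02],
       [-6.42280267e-04, -3.07626884e-01,  9.51506851e-01,
        -1.32143990e-01],
       [ 9.99999732e-01,  1.36555911e-04,  7.19162834e-04,
        -7.19066293e-04],
       [ 0.00000000e+00,  0.00000000e+00,  0.00000000e+00,
         1.00000000e+00]])}
```

View pics/scene0.png

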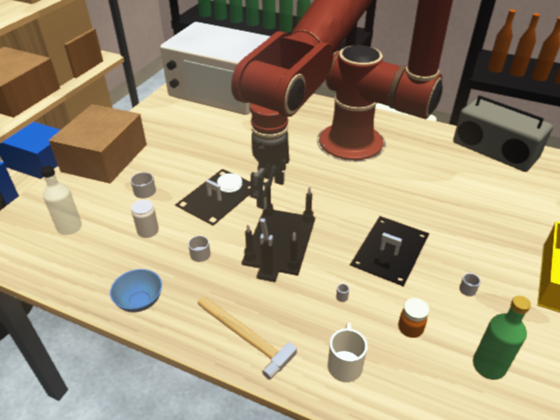

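View pics/side0.png

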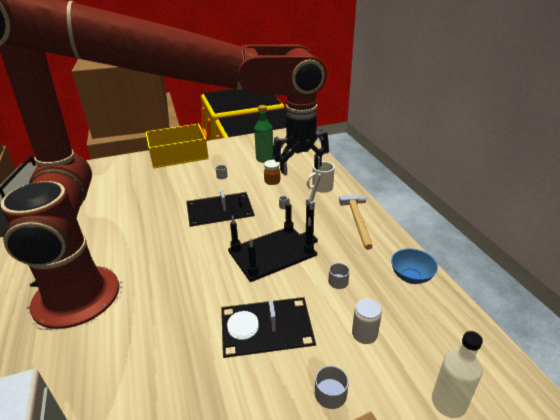

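View pics/wrist0.png

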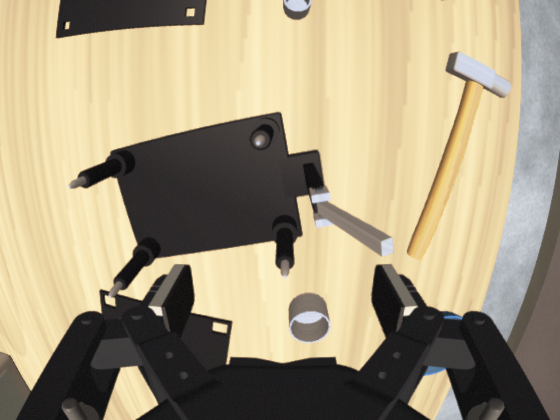

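```bash
cat > h.py <<'E'
import numpy as np, cv2
from cell import readout, optics, workorder
from scipy.spatial.transform import Rotation as R
W,H=560,420
def cal(n):
    c=optics.calibration(n); c['f']=H/2/np.tan(np.radians(c['fov_y']/2)); return c
def campose(n,obs=None):
    c=cal(n)
    if n!='wrist':
        Rm=R.from_rotvec(c['rvec']).as_matrix(); return Rm.T, -Rm.T@c['tvec'], c
    o=obs or readout.get_obs(); he=c['hand_eye']
    Rt=o['tool_rot']; return Rt@he[:3,:3], Rt@he[:3,3]+o['tcp_pos'], c
def ray(n,uv,obs=None):
    Rc,p,c=campose(n,obs); x=(uv[0]-c['cx'])/c['f']; y=(uv[1]-c['cy'])/c['f']
    if n=='wrist':
        r=np.hypot(x,y)+1e-12; d=np.array([x/r*np.sin(r),y/r*np.sin(r),np.cos(r)])
    else: d=np.array([x,y,1.]); d/=np.linalg.norm(d)
    return p,Rc@d
def onz(n,uv,z,obs=None):
    p,d=ray(n,uv,obs); return p+d*(z-p[2])/d[2]
def proj(n,P,obs=None):
    Rc,p,c=campose(n,obs); q=Rc.T@(np.asarray(P)-p)
    if n=='wrist':
        s=np.hypot(q[0],q[1])+1e-12; th=np.arctan2(s,q[2]); return np.array([c['cx']+c['f']*th*q[0]/s,c['cy']+c['f']*th*q[1]/s])
    return np.array([c['cx']+c['f']*q[0]/q[2],c['cy']+c['f']*q[1]/q[2]])
def tri(obsv): # list of (p,d)
    A=np.zeros((3,3));b=np.zeros(3)
    for p,d in obsv:
        M=np.eye(3)-np.outer(d,d);A+=M;b+=M@p
    return np.linalg.solve(A,b)
def snap(n,tag):
    o=readout.get_obs(); im=optics.snapshot(n)[:,:,::-1].copy(); cv2.imwrite(f'pics/{tag}.png',im); return im,o
def crop(im,x0,y0,x1,y1,s,tag):
    c=cv2.resize(im[y0:y1,x0:x1],None,fx=s,fy=s,interpolation=cv2.INTER_CUBIC); cv2.imwrite(f'pics/{tag}.png',c)
def move(target,Rt=None):
    "tool-frame shift (cm) and rotvec (deg) to the world target"
    o=readout.get_obs(); T=o['tool_rot']
    lin=T.T@(np.asarray(target)-o['tcp_pos'])*100
    rot=np.zeros(3) if Rt is None else R.from_matrix(T.T@Rt).as_rotvec(degrees=True)
    print('lin',lin.round(2),'rot',rot.round(2),'t',round(o['time'],2))
def toolrot(yaw):
    "pointing down, jaws open along world direction yaw (deg)"
    a=np.radians(yaw); z=np.array([np.cos(a),np.sin(a),0]); y=np.array([0,0,-1.]); x=np.cross(y,z); return np.c_[x,y,z]
E
python3 - <<'E'
from h import *
s=cv2.imread('pics/scene0.png'); d=cv2.imread('pics/side0.png')
crop(s,120,160,320,300,4,'s0a'); crop(s,320,200,500,320,4,'s0b')
crop(d,170,140,370,280,4,'d0a'); crop(d,200,220,400,410,4,'d0b')
E
```

```text
(no output)
```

View pics/s0a.png

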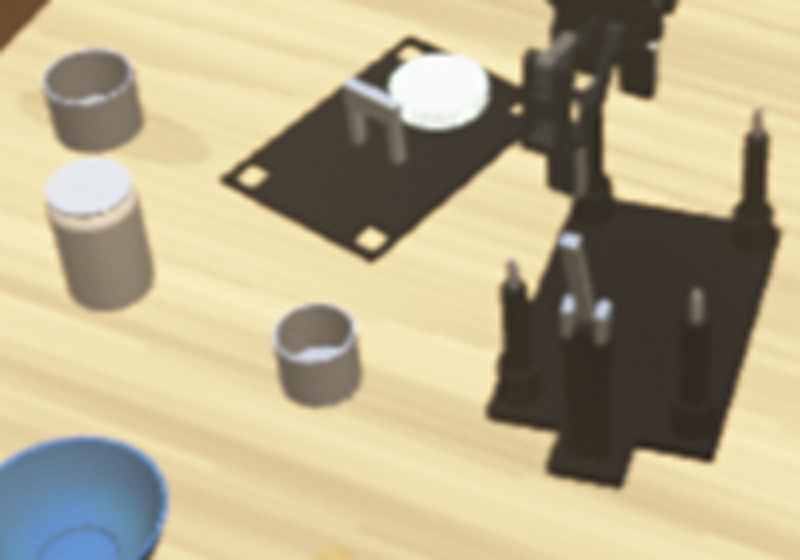

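View pics/s0b.png

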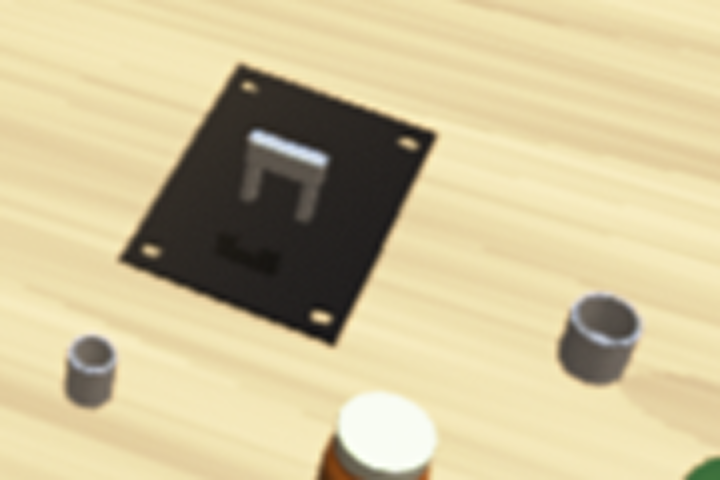

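View pics/d0a.png

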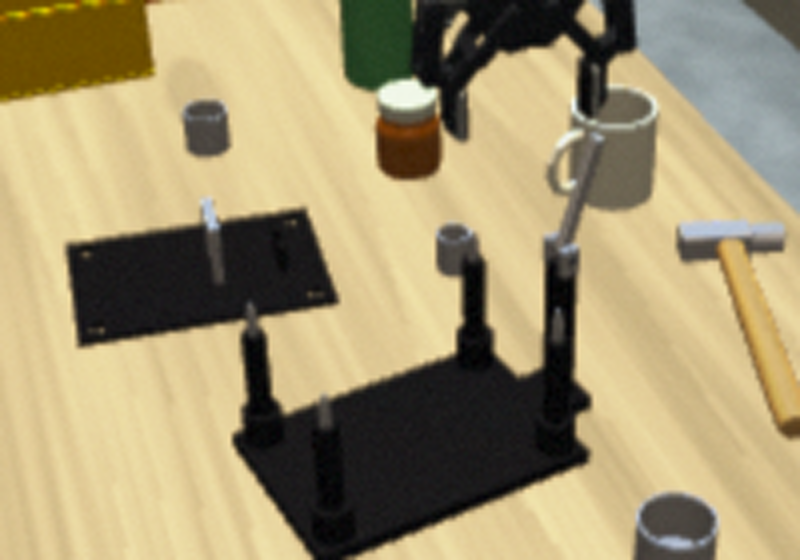

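View pics/d0b.png

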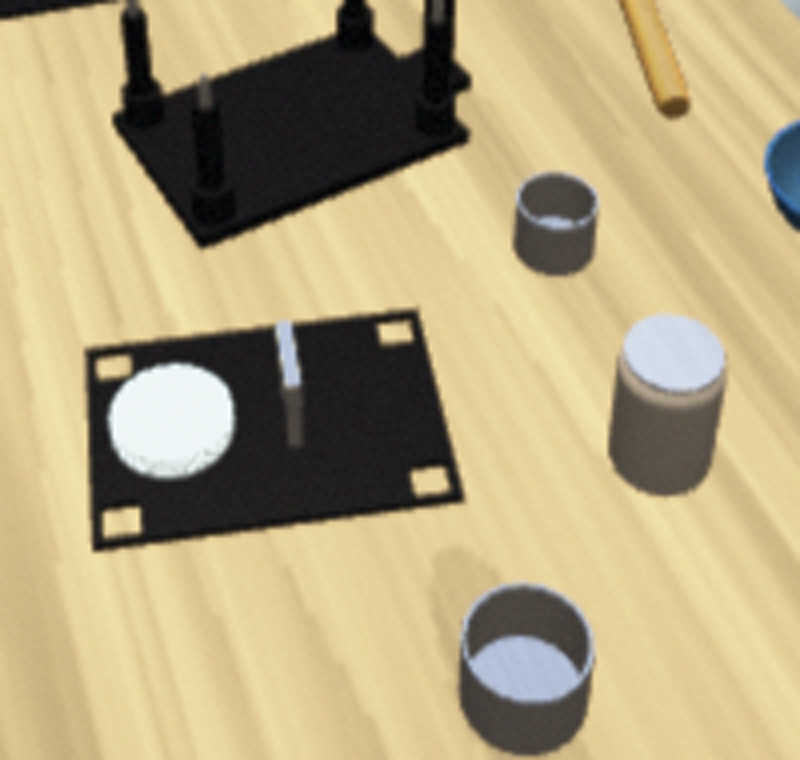

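```bash
cat >> h.py <<'E'
def fitpose(P,M):
    "2D rigid: model pts M -> world P; returns x,y,yaw(deg),residual mm"
    P=np.asarray(P)[:,:2];M=np.asarray(M);pc=P.mean(0);mc=M.mean(0)
    Hh=(M-mc).T@(P-pc); a=np.arctan2(Hh[0,1]-Hh[1,0],Hh[0,0]+Hh[1,1])
    Rm=np.array([[np.cos(a),-np.sin(a)],[np.sin(a),np.cos(a)]]); t=pc-Rm@mc
    res=np.linalg.norm(P-(M@Rm.T+t),axis=1)*1000
    return t,np.degrees(a),res.round(1)
HO=np.array([[.088,.057],[.088,-.057],[-.088,-.057],[-.088,.057]])
E
python3 - <<'E'
from h import *
c=lambda p,o,s=4:((p[0]+.5)/s-.5+o[0],(p[1]+.5)/s-.5+o[1])
def go(n,pts,o,z,idx):
    P=[onz(n,c(p,o),z) for p in pts]; print(n,np.round(P,3)[:,:2].tolist()); print(fitpose(P,HO[idx]))
# order +x+y(left/far), +x-y, -x-y, -x+y
print('saucer'); go('side',[(431,481),(395,333),(113,367),(121,522)],(200,220),.004,[0,1,2,3])
go('scene',[(252,177),(372,238),(410,52)],(120,160),.004,[0,1,3])
print('clear'); go('side',[(315,295),(297,223),(86,255),(97,331)],(170,140),.004,[0,1,2,3])
go('scene',[(150,250),(321,317),(408,143),(248,87)],(320,200),.004,[0,1,2,3])
print('rack'); go('side',[(558,308),(474,243),(251,303),(324,397)],(170,140),.132,[0,1,2,3])
go('scene',[(512,262),(697,292),(758,110)],(120,160),.132,[0,1,2])
print('pots rims')
print('p1',onz('side',c((527,640),(200,220)),.048),onz('scene',c((90,77),(120,160)),.048))
print('p2',onz('side',c((557,200),(200,220)),.044),onz('scene',c((316,332),(120,160)),.044))
print('p3',onz('side',c((206,109),(170,140)),.040),onz('scene',c((604,320),(320,200)),.040))
print('p4',onz('side',c((457,236),(170,140)),.036),onz('scene',c((92,354),(320,200)),.036))
print('can',onz('scene',c((90,187),(120,160)),.09)); print('jar',onz('scene',c((387,431),(320,200)),.075))
# sizes
for n,a,b,o,z in [('side',(462,640),(592,640),(200,220),.048),('side',(517,200),(597,200),(200,220),.044),('side',(185,109),(228,109),(170,140),.04),('side',(437,236),(476,236),(170,140),.036)]:
    print(np.linalg.norm(onz(n,c(a,o),z)-onz(n,c(b,o),z)))
E
```

```text
saucer
side [[0.511, -0.34], [0.533, -0.228], [0.36, -0.194], [0.338, -0.306]]
(array([ 0.43544053, -0.26679924]), np.float64(-11.406746678891581), array([113.5, 114.2, 113.6, 114.3]))
scene [[0.509, -0.337], [0.53, -0.226], [0.333, -0.305]]
(array([ 0.44540857, -0.3222901 ]), np.float64(37.16191416573246), array([116.8,  91.1,  25.8]))
clear
side [[0.519, 0.191], [0.534, 0.301], [0.352, 0.317], [0.343, 0.205]]
(array([0.43694485, 0.25357099]), np.float64(-3.6961719015623733), array([114.1, 111.2, 114.8, 111.8]))
scene [[0.517, 0.193], [0.527, 0.308], [0.352, 0.323], [0.343, 0.208]]
(array([0.4347066 , 0.25797329]), np.float64(-4.906442475052839), array([114.3, 114.6, 114.3, 114.6]))
rack
side [[0.629, -0.059], [0.603, 0.036], [0.435, 0.02], [0.454, -0.095]]
(array([ 0.52993458, -0.02450627]), np.float64(6.3459653019678885), array([102.3, 109.4, 112.2, 119.2]))
scene [[0.628, -0.059], [0.606, 0.052], [0.434, 0.021]]
(array([0.54465931, 0.0377696 ]), np.float64(-38.09766253106934), array([ 89.9, 116.6,  26.7]))
pots rims
p1 [ 0.50641329 -0.4750916   0.048     ] [ 0.5041775  -0.47198406  0.048     ]
p2 [ 0.65925114 -0.19188877  0.044     ] [ 0.65695635 -0.18908831  0.044     ]
p3 [0.49298377 0.46608603 0.04      ] [0.49171951 0.46578581 0.04      ]
p4 [0.64160364 0.18650767 0.036     ] [0.63970571 0.19392775 0.036     ]
can [ 0.64044831 -0.3646477   0.09      ]
jar [0.65583735 0.36664146 0.075     ]
0.06400109455839105
0.05188570165619025
0.04022520968999466
0.03222218021516679
```

```bash
python3 - <<'E'
from h import *
H2=HO[[1,0,3,2]]
print(fitpose([[0.511,-0.34],[0.533,-0.228],[0.36,-0.194],[0.338,-0.306]],H2))
print(fitpose([[0.509,-0.337],[0.530,-0.226],[0.333,-0.305]],H2[[0,1,3]]))
print(fitpose([[0.519,0.191],[0.534,0.301],[0.352,0.317],[0.343,0.205]],H2))
print(fitpose([[0.517,0.193],[0.527,0.308],[0.352,0.323],[0.343,0.208]],H2))
print(fitpose([[0.629,-0.059],[0.435,.02],[.454,-.095]],H2[[0,2,3]]))
print(fitpose([[0.628,-0.059],[0.606,.052],[.434,.021]],H2[[0,1,2]]))
# wrist: pin tips seen
o={'tool_rot':np.array([[0,-.00205,1],[-1,.000255,0],[-.000255,-1,-.00205]]),'tcp_pos':np.array([.62438,.000095,.241063])}
for uv in [(75,185),(117,291),(283,269),(260,138)]: print(onz('wrist',uv,.132,o))
E
```

```text
(array([ 0.4355, -0.267 ]), np.float64(-11.117052481475357), array([0.2, 0.2, 0.2, 0.2]))
(array([ 0.43205983, -0.26519427]), np.float64(-10.752570562259624), array([1.3, 0.9, 2. ]))
(array([0.437 , 0.2535]), np.float64(-5.186239551336581), array([2.3, 4.4, 2.8, 1.2]))
(array([0.43475, 0.258  ]), np.float64(-4.8560354868184215), array([1. , 0.7, 0.8, 1. ]))
(array([ 0.53122501, -0.02047693]), np.float64(10.867560562670882), array([1.1, 1.4, 2.5]))
(array([ 0.53062724, -0.01936805]), np.float64(10.516469665272272), array([0.6, 1. , 0.5]))
[0.43957839 0.02106266 0.132     ]
[ 0.46306214 -0.08514353  0.132     ]
[ 0.62404944 -0.05415661  0.132     ]
[0.60690732 0.05459172 0.132     ]
```

```bash
python3 - <<'E'
from h import *
move((.449,-.269,.26),toolrot(-11))
E
```

```text
lin [ 26.91  -1.84 -17.56] rot [ 0.09 11.   -0.  ] t 0.15
```

>>> {"api": "jog_arm", "payload": {"linear": [[0,-3,0],[26.9,-3,-17.5],[26.9,-3,-17.5],[26.9,-3,-17.5],[26.9,-3,-17.5],[26.9,-3,-17.5],[26.9,-3,-17.5],[26.9,-3,-17.5]], "rotation": [[0,0,0],[0,11,0],[0,11,0],[0,11,0],[0,11,0],[0,11,0],[0,11,0],[0,11,0]], "claw": [1,1,1,1,1,1,1,1]}}

```text
time: 0.82
tcp_pos: [0.464, -0.2456, 0.2713]
tool_rot: [[-0.19, -0.002, 0.982], [-0.982, 0.0, -0.19], [0.0, -1.0, -0.002]]
ft_force: [0.3, -0.5, 0.2]
finger_gap: 0.998
```

>>> {"api": "jog_arm", "payload": {"linear": [[0,0,0],[0,0,0],[0,0,0]], "rotation": [[0,0,0],[0,0,0],[0,0,0]], "claw": [0.5,0.5,0.5]}}

```text
time: 1.07
tcp_pos: [0.464, -0.2454, 0.271]
tool_rot: [[-0.191, -0.002, 0.982], [-0.982, 0.001, -0.191], [-0.001, -1.0, -0.002]]
ft_force: [0.4, 0.5, -0.4]
finger_gap: 0.598
```

```bash
python3 - <<'E'
from h import *
im,o=snap('wrist','w1'); print(o['tcp_pos'],o['ft_force'])
move((.449,-.269,.26),toolrot(-11))
E
```

```text
[ 0.4639982  -0.24539938  0.27103515] [ 0.38848449  0.4737462  -0.35639857]
lin [ 2.66  1.11 -1.05] rot [ 0.1   0.06 -0.03] t 1.12
```

View pics/w1.png

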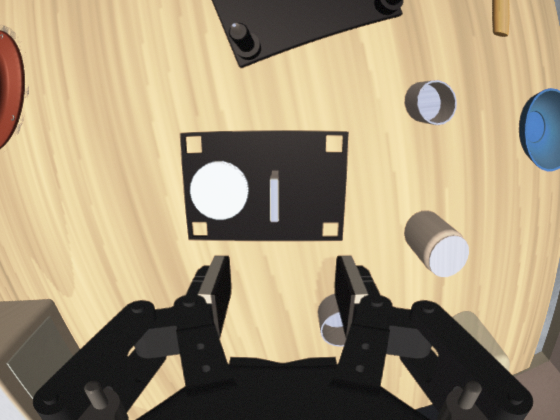

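```bash
python3 - <<'E'
from h import *
im=cv2.imread('pics/w1.png'); o={k:v for k,v in readout.get_obs().items()}
g=cv2.cvtColor(im,cv2.COLOR_BGR2GRAY)
P=[]
for u,v in [(330,229),(334,143),(194,145),(199,229)]:
    w=(g[v-13:v+14,u-13:u+14]>90).astype(np.uint8)
    n,l,st,c=cv2.connectedComponentsWithStats(w); k=l[13,13]; c=c[k]+[u-13,v-13]; 
    P.append(onz('wrist',c,.004,o)); print(c.round(1),st[k][4],P[-1].round(4))
t,a,r=fitpose(P,HO[[1,0,3,2]]); print(t,a,r)
b=[onz('wrist',q,.061,o) for q in [(274,179),(274,221)]]; print(np.mean(b,0),'pred',t+R.from_euler('z',a,degrees=True).as_matrix()[:2,0]*.015, np.linalg.norm(b[0]-b[1]))
E
```

```text
[329.9 228.7] 229 [ 0.5099 -0.3363  0.004 ]
[333.7 143. ] 287 [ 0.5318 -0.2247  0.004 ]
[193.6 143.9] 265 [ 0.3596 -0.1914  0.004 ]
[199.5 228.4] 207 [ 0.3378 -0.3033  0.004 ]
[ 0.4347563  -0.26393851] -10.954592846462342 [0.5 0.2 0.4 0.3]
[ 0.4495622  -0.26711407  0.061     ] pred [ 0.44948297 -0.26678897] 0.04833410101946998
```

```bash
python3 - <<'E'
from h import *
move((.4495,-.267,.1),toolrot(-10.95));move((.4495,-.267,.044),toolrot(-10.95))
E
```

```text
lin [ 2.46 17.11 -1.01] rot [ 0.1   0.01 -0.03] t 1.12
lin [ 2.47 22.71 -1.  ] rot [ 0.1   0.01 -0.03] t 1.12
```

>>> {"api": "jog_arm", "payload": {"linear": [[2.46,3,-1.0],[2.46,17.1,-1.0],[2.46,17.1,-1.0],[2.46,17.1,-1.0],[2.46,20,-1.0],[2.46,22.7,-1.0],[2.46,22.7,-1.0],[2.46,22.7,-1.0]], "rotation": [[0.1,0,0],[0.1,0,0],[0.1,0,0],[0.1,0,0],[0.1,0,0],[0.1,0,0],[0.1,0,0],[0.1,0,0]], "claw": [0.5,0.5,0.5,0.5,0.5,0.5,0.5,0.5]}}

```text
time: 1.78
tcp_pos: [0.4491, -0.2648, 0.0425]
tool_rot: [[-0.187, -0.004, 0.982], [-0.982, 0.004, -0.187], [-0.003, -1.0, -0.004]]
ft_force: [0.3, 0.2, -0.2]
finger_gap: 0.502
```

```bash
python3 - <<'E'
from h import *
print(readout.get_obs()['tcp_pos'],readout.get_obs()['ft_force'])
move((.4495,-.267,.044),toolrot(-10.95))
E
```

```text
[ 0.44912372 -0.2648201   0.04247927] [ 0.33292384  0.18391516 -0.18147922]
lin [ 0.21 -0.15  0.08] rot [ 0.23  0.15 -0.16] t 1.78
```

>>> {"api": "jog_arm", "payload": {"linear": [[0.2,-0.15,0.08],[0.2,-0.15,0.08],[0.2,-0.15,0.08],[0.2,-0.15,0.08],[0.2,-0.15,0.08],[0.2,-0.15,0.08],[0.2,-0.15,0.08],[0.2,-0.15,0.08]], "rotation": [[0.2,0.1,-0.1],[0.2,0.1,-0.1],[0.2,0.1,-0.1],[0.2,0.1,-0.1],[0.2,0.1,-0.1],[0.2,0.1,-0.1],[0.2,0.1,-0.1],[0.2,0.1,-0.1]], "claw": [0.5,0,0,0,0,0,0,0], "force": 70}}

```text
time: 2.45
tcp_pos: [0.4509, -0.268, 0.0467]
tool_rot: [[-0.189, 0.003, 0.982], [-0.982, -0.001, -0.189], [0.001, -1.0, 0.003]]
ft_force: [-0.6, 1.6, 7.1]
finger_gap: 0.102
```

```bash
python3 - <<'E'
from h import *
o=readout.get_obs();print(o['tcp_pos'],o['ft_force'],o['finger_gap'])
move((.4495,-.267,.25),toolrot(-10.95))
E
```

```text
[ 0.45088332 -0.26801918  0.04673251] [-0.62582046  1.64385052  7.12859677] 0.10209363311091393
lin [ -0.06 -20.33  -0.1 ] rot [-0.16  0.03  0.03] t 2.45
```

>>> {"api": "jog_arm", "payload": {"linear": [[0,-3,0],[0,-6,0],[0,-10,0],[0,-14,0],[0,-18,0],[0,-20,0],[0,-20,0],[0,-20,0]], "rotation": [[0,0,0],[0,0,0],[0,0,0],[0,0,0],[0,0,0],[0,0,0],[0,0,0],[0,0,0]], "claw": [0,0,0,0,0,0,0,0]}}

```text
time: 3.12
tcp_pos: [0.4506, -0.268, 0.2475]
tool_rot: [[-0.19, 0.005, 0.982], [-0.982, -0.003, -0.19], [0.002, -1.0, 0.005]]
ft_force: [0.5, -0.1, -5.4]
finger_gap: 0.102
```

```bash
python3 - <<'E'
from h import *
im=cv2.imread('pics/wrist0.png'); crop(im,50,100,330,310,2.8,'w0c')
im,o=snap('wrist','w2'); snap('side','d2'); s,_=snap('scene','s2'); crop(s,160,140,360,290,4,'s2c')
print(o['tcp_pos'],o['ft_force'],o['finger_gap'])
E
```

```text
[ 0.45061028 -0.26804096  0.24752765] [ 0.5220541  -0.08130295 -5.42621166] 0.10217629655979749
```

View pics/w0c.png

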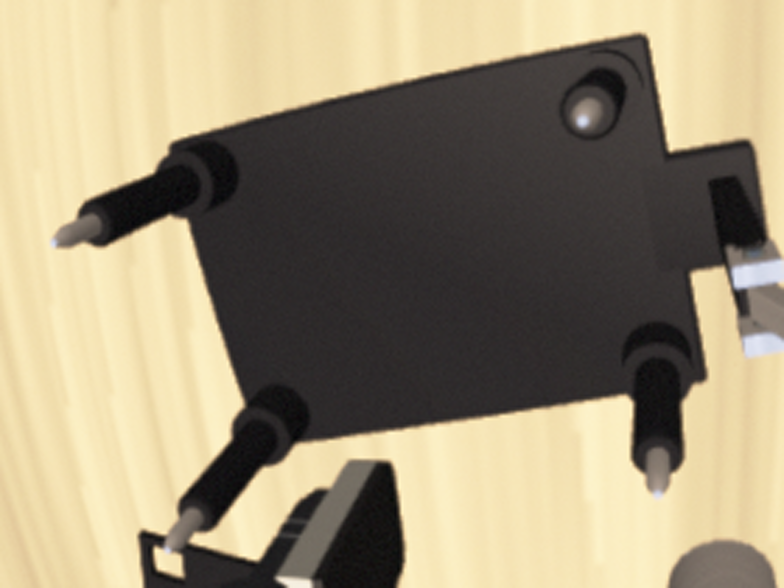

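View pics/w2.png

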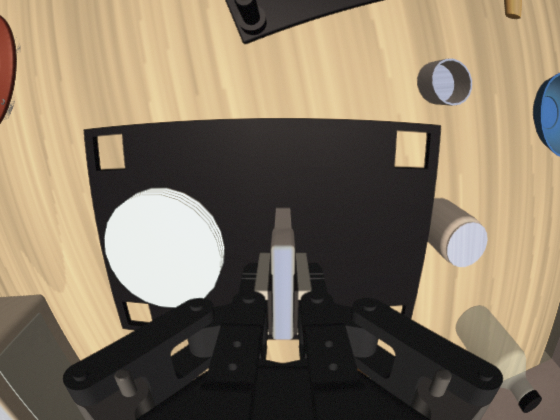

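View pics/s2c.png

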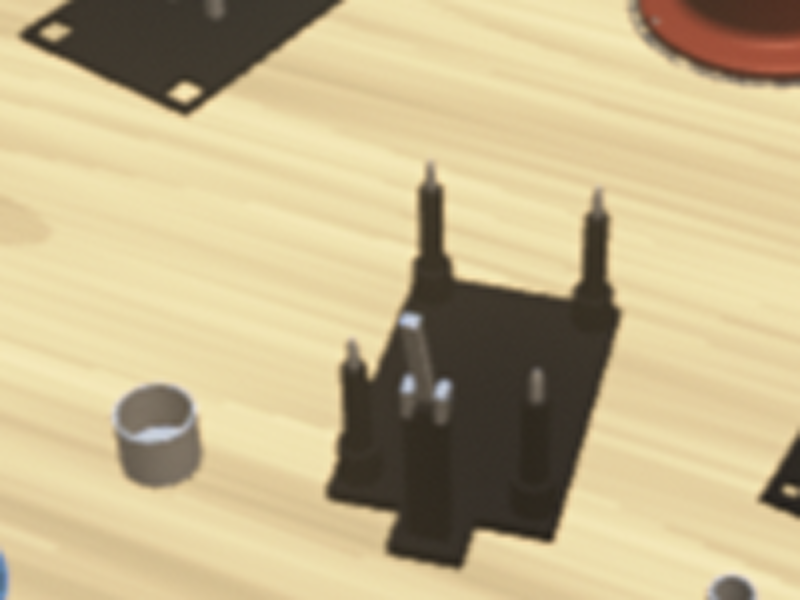

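```bash
python3 - <<'E'
from h import *
o={'tool_rot':np.array([[0,-.00205,1],[-1,.000255,0],[-.000255,-1,-.00205]]),'tcp_pos':np.array([.62438,.000095,.241063])}
c=lambda p,o,s=4:((p[0]+.5)/s-.5+o[0],(p[1]+.5)/s-.5+o[1])
wp=[c(p,(50,100),2.8) for p in [(657,492),(586,113),(56,243),(170,548)]]
sp=[c(p,(160,140)) for p in [(351,342),(537,371),(598,190),(430,163)]]
dp=[c(p,(170,140)) for p in [(558,308),(473,246),(251,303),(324,397)]]
I=[1,0,3,2]
Pw=[onz('wrist',p,.1315,o) for p in wp]; print('w',np.round(Pw,4)[:,:2].tolist(),fitpose(Pw,HO[I]))
Ps=[onz('scene',p,.1315) for p in sp]; print('s',np.round(Ps,4)[:,:2].tolist(),fitpose(Ps,HO[I]))
P3=[tri([ray('wrist',a,o),ray('scene',b),ray('side',d)]) for a,b,d in zip(wp,sp,dp)]; print('tri',np.round(P3,4).tolist(),fitpose(P3,HO[I]))
ob=readout.get_obs(); im=cv2.imread('pics/w2.png');g=cv2.cvtColor(im,cv2.COLOR_BGR2GRAY)
zb=ob['tcp_pos'][2]-.0467; Q=[]
for u,v in [(411,149),(110,152)]:
    w=(g[v-25:v+26,u-25:u+26]>90).astype(np.uint8);n,l,st,cc=cv2.connectedComponentsWithStats(w);k=l[25,25]
    q=cc[k]+[u-25,v-25];Q.append(onz('wrist',q,zb+.003,ob));print(q,st[k])
Q=np.array(Q);print(Q,np.linalg.norm(Q[0]-Q[1]));t,a,r=fitpose(Q,HO[[0,3]]);print('tray',t,a,r)
T=ob['tool_rot'];print('tool yaw',np.degrees(np.arctan2(T[1,2],T[0,2])),'grip pred',t+R.from_euler('z',a,degrees=True).as_matrix()[:2,0]*.015)
E
```

```text
w [[0.6251, -0.0608], [0.606, 0.0529], [0.4325, 0.0196], [0.4532, -0.0918]] (array([ 0.52918705, -0.02000911]), np.float64(10.381846060202173), array([1.1, 1.1, 0.6, 0.3]))
s [[0.628, -0.06], [0.6047, 0.0515], [0.4333, 0.0211], [0.4533, -0.0909]] (array([ 0.52982785, -0.01956518]), np.float64(10.32164386436191), array([1.4, 1.7, 0.4, 0.6]))
tri [[0.627, -0.0602, 0.1322], [0.604, 0.0497, 0.1242], [0.4342, 0.0205, 0.1325], [0.4532, -0.0921, 0.1305]] (array([ 0.52960472, -0.02050604]), np.float64(10.270005382689806), array([1. , 2.6, 1.5, 0.2]))
[410.13627993 148.77348066] [   8    6   33   38 1086]
[110.89916963 151.32858837] [ 13   7  27  35 843]
[[ 0.53067003 -0.22446041  0.1993416 ]
 [ 0.35806673 -0.19125825  0.1993416 ]] 0.1757676973205227
tray [ 0.43360119 -0.26383315] -10.888478145153229 [0.1 0.1]
tool yaw -10.919694259265368 grip pred [ 0.44833115 -0.26666662]
```

```bash
python3 - <<'E'
from h import *
move((.545,-.0173,.225),toolrot(10.35))
E
```

```text
lin [-26.31   1.85   4.7 ] rot [  0.11 -21.27  -0.15] t 3.27
```

>>> {"api": "jog_arm", "payload": {"linear": [[-2,0,0],[-5,0,0.5],[-9,0,1.5],[-13,0,2.3],[-17,0,3],[-21,0,3.8],[-24.5,0.5,4.4],[-26.3,1,4.7]], "rotation": [[0,-6,0],[0,-12,0],[0,-18,0],[0,-21.3,0],[0,-21.3,0],[0,-21.3,0],[0,-21.3,0],[0,-21.3,0]], "claw": [0,0,0,0,0,0,0,0]}}

```text
time: 3.93
tcp_pos: [0.5447, -0.0135, 0.2305]
tool_rot: [[0.183, -0.006, 0.983], [-0.983, 0.005, 0.183], [-0.006, -1.0, -0.004]]
ft_force: [0.3, -0.4, -4.5]
finger_gap: 0.1
```

```bash
python3 - <<'E'
from h import *
move((.545,-.0173,.21),toolrot(10.35))
E
```

```text
lin [ 0.39  2.05 -0.03] rot [ 0.26  0.21 -0.35] t 3.93
```

>>> {"api": "jog_arm", "payload": {"linear": [[0.39,2,0],[0.39,2,0],[0.39,2,0],[0.39,2,0]], "rotation": [[0.2,0.2,-0.3],[0.2,0.2,-0.3],[0.2,0.2,-0.3],[0.2,0.2,-0.3]], "claw": [0,0,0,0]}}

```text
time: 4.27
tcp_pos: [0.5445, -0.0176, 0.2093]
tool_rot: [[0.179, -0.004, 0.984], [-0.984, 0.001, 0.179], [-0.002, -1.0, -0.004]]
ft_force: [1.0, -0.6, -3.9]
finger_gap: 0.102
```

```bash
python3 - <<'E'
from h import *
move((.545,-.0173,.21),toolrot(10.35))
im,o=snap('wrist','w3'); s,_=snap('scene','s3'); crop(s,190,130,360,290,4,'s3c');d,_=snap('side','d3'); crop(d,200,140,360,300,4,'d3c')
crop(im,60,60,460,360,2,'w3c')
E
```

```text
lin [-0.02 -0.07  0.05] rot [ 0.2  -0.03 -0.09] t 4.27
```

View pics/w3c.png

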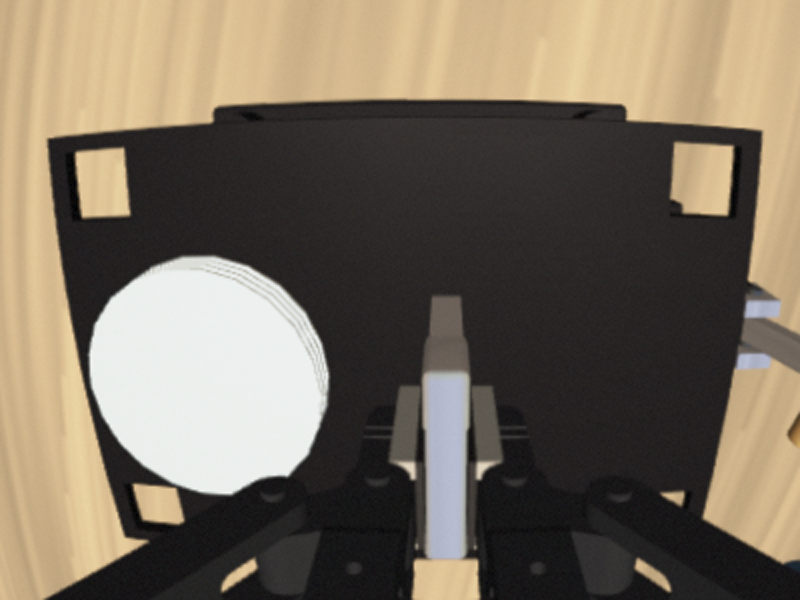

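View pics/s3c.png

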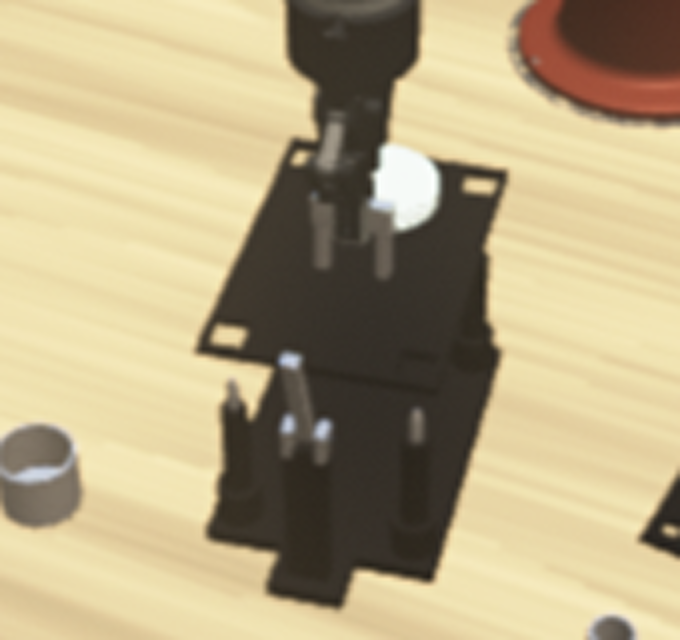

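View pics/d3c.png

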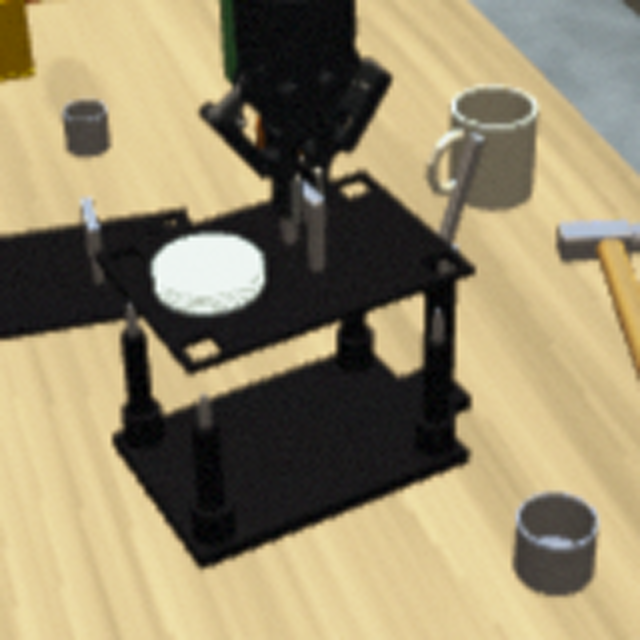

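```bash
python3 - <<'E'
from h import *
c=lambda p,o,s=4:((p[0]+.5)/s-.5+o[0],(p[1]+.5)/s-.5+o[1])
z=.2093-.0467+.004
sh=[((229,334),1),((480,185),3),((302,158),2),((420,361),0)]
dh=[((354,187),0),((125,255),3),((203,349),2)]
for n,hs,of in [('scene',sh,(190,130)),('side',dh,(200,140))]:
    P=[onz(n,c(p,of),z) for p,_ in hs]; print(n,'tray',np.round(P,4)[:,:2].tolist(),fitpose(P,HO[[i for _,i in hs]]))
st=[((232,383),1),((417,410),0)]
dt=[((131,306),3),((205,399),2),((438,309),1)]
P=[onz('side',c(p,(200,140)),.1315) for p,_ in dt];print('side rack',np.round(P,4)[:,:2].tolist(),fitpose(P,HO[[i for _,i in dt]]))
P=[onz('scene',c(p,(190,130)),.1315) for p,_ in st];print('scene rack',np.round(P,4)[:,:2].tolist(),fitpose(P,HO[[i for _,i in st]]))
o=readout.get_obs()
wh=[(60+(103+.5)/2-.5,60+(183)/2.),(60+703/2,60+179/2)]
# wrist refine
im=cv2.imread('pics/w3.png');g=cv2.cvtColor(im,cv2.COLOR_BGR2GRAY);Q=[]
for u,v in [(413,148),(111,151)]:
    w=(g[v-25:v+26,u-25:u+26]>60).astype(np.uint8);n,l,s_,cc=cv2.connectedComponentsWithStats(w);k=l[25,25];q=cc[k]+[u-25,v-25];Q.append(onz('wrist',q,z-.001,o));print(q,s_[k])
print('wrist tray',fitpose(Q,HO[[0,3]]))
E
```

```text
scene tray [[0.6241, -0.0616], [0.4308, 0.02], [0.4525, -0.0963], [0.599, 0.0502]] (array([ 0.52662068, -0.02191496]), np.float64(11.069170802196664), array([0.6, 3.2, 2.1, 3.1]))
side tray [[0.6098, 0.0548], [0.4356, 0.0281], [0.4564, -0.0916]] (array([ 0.53275688, -0.01657901]), np.float64(9.899433117835477), array([0.1, 3.7, 3.7]))
side rack [[0.4341, 0.0178], [0.454, -0.097], [0.6284, -0.0593]] (array([ 0.53050021, -0.02179123]), np.float64(11.3847647362871), array([1.6, 2.5, 1. ]))
scene rack [[0.6286, -0.059], [0.6039, 0.0512]] (array([ 0.53036782, -0.02310829]), np.float64(12.59166080648897), array([0.5, 0.5]))
[410.58356417 148.2299169 ] [   6    7   33   38 1083]
[110.95127353 151.08084164] [ 11   7  29  37 903]
wrist tray (array([ 0.5306037 , -0.02070225]), np.float64(10.352019132651813), array([1., 1.]))
```

>>> {"api": "jog_arm", "payload": {"linear": [[0,1,0.05],[0,2,0.05],[0,3,0.05],[0,3.9,0.05],[0,3.9,0.05],[0,3.9,0.05]], "rotation": [[0.2,0,0],[0.2,-0.2,0],[0.2,-0.2,0],[0.2,-0.2,0],[0.2,-0.2,0],[0.2,-0.2,0]], "claw": [0,0,0,0,0,0]}}

```text
time: 4.92
tcp_pos: [0.5453, -0.0178, 0.1709]
tool_rot: [[0.182, 0.001, 0.983], [-0.983, 0.001, 0.182], [-0.001, -1.0, 0.001]]
ft_force: [0.1, -0.1, -3.6]
finger_gap: 0.1
```

```bash
python3 - <<'E'
from h import *
im,o=snap('wrist','w4'); s,_=snap('scene','s4'); crop(s,220,160,330,280,5,'s4c');d,_=snap('side','d4'); crop(d,210,180,340,300,5,'d4c')
crop(im,60,60,460,360,2,'w4c'); print(o['tcp_pos'],o['ft_force'])
E
```

```text
[ 0.545258   -0.01776545  0.17087646] [ 0.12022688 -0.05693157 -3.61273623]
```

View pics/w4c.png

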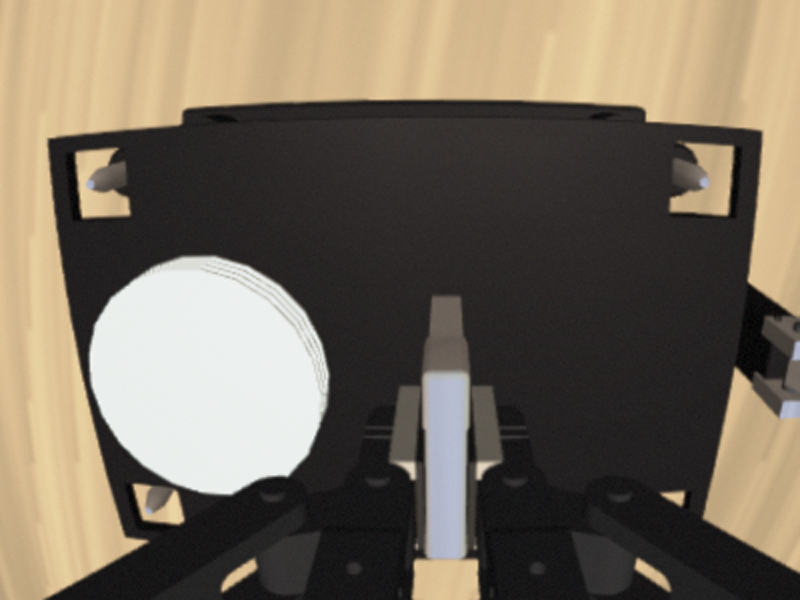

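View pics/s4c.png

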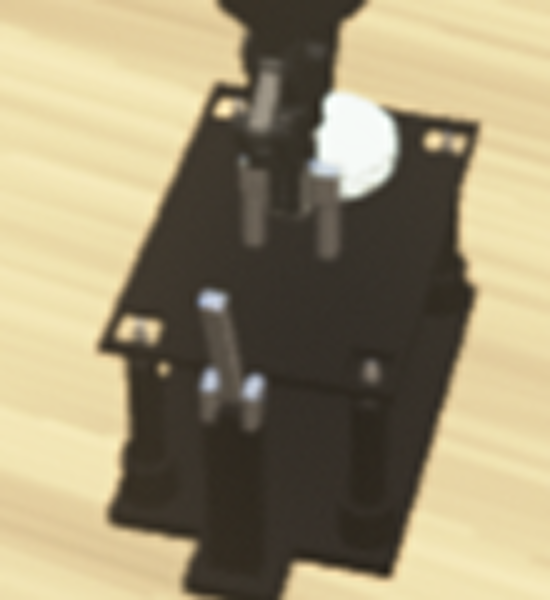

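View pics/d4c.png

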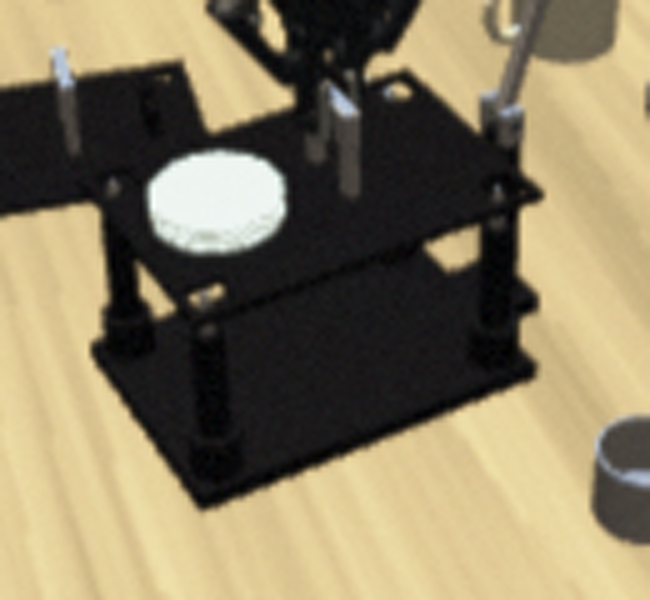

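>>> {"api": "jog_arm", "payload": {"linear": [[0.04,0,-0.12],[0.04,0.8,-0.12],[0.04,1.6,-0.12],[0.04,2.4,-0.12],[0.04,3.2,-0.12],[0.04,4,-0.12]], "rotation": [[0,0,0],[0,0,0],[0,0,0],[0,0,0],[0,0,0],[0,0,0]], "claw": [0,0,0,0,0,0]}}

```text
time: 5.57
tcp_pos: [0.5451, -0.0185, 0.1315]
tool_rot: [[0.182, 0.003, 0.983], [-0.983, 0.001, 0.182], [-0.0, -1.0, 0.004]]
ft_force: [-0.7, 0.3, -3.6]
finger_gap: 0.101
```

>>> {"api": "jog_arm", "payload": {"linear": [[0,1,0],[0,2,0],[0,3,0],[0,3.8,0],[0,4.2,0],[0,4.5,0],[0,4.7,0],[0,4.7,0]], "rotation": [[0,0,0],[0,0,0],[0,0,0],[0,0,0],[0,0,0],[0,0,0],[0,0,0],[0,0,0]], "claw": [0,0,0,0,0,0,0,0]}}

```text
time: 6.23
tcp_pos: [0.5452, -0.0183, 0.0867]
tool_rot: [[0.182, 0.001, 0.983], [-0.983, 0.001, 0.182], [-0.001, -1.0, 0.002]]
ft_force: [-6.9, 2.4, 6.9]
finger_gap: 0.1
```

>>> {"api": "jog_arm", "payload": {"linear": [[0,0,0],[0,0,0],[0,0,0],[0,0,0],[0,-4,0],[0,-8,0],[0,-12,0],[0,-14,0]], "rotation": [[0,0,0],[0,0,0],[0,0,0],[0,0,0],[0,0,0],[0,0,0],[0,0,0],[0,0,0]], "claw": [0.4,0.4,0.4,0.4,0.4,0.4,0.4,0.4]}}

```text
time: 6.9
tcp_pos: [0.5471, -0.0188, 0.2328]
tool_rot: [[0.182, 0.01, 0.983], [-0.983, -0.0, 0.182], [0.002, -1.0, 0.009]]
ft_force: [0.2, 0.9, 1.7]
finger_gap: 0.4
```

```bash
python3 - <<'E'
from h import *
im,o=snap('wrist','w5'); d,_=snap('side','d5'); crop(d,210,180,340,300,5,'d5c');s,_=snap('scene','s5')
print(o['tcp_pos'],o['ft_force'],o['finger_gap']); move((.451,.255,.27),toolrot(-5))
E
```

```text
[ 0.54713584 -0.01883188  0.23283207] [0.19534083 0.8534764  1.71608536] 0.39956777496775137
lin [-28.65  -4.09  -4.37] rot [-0.41 15.51  0.02] t 7.05
```

View pics/w5.png

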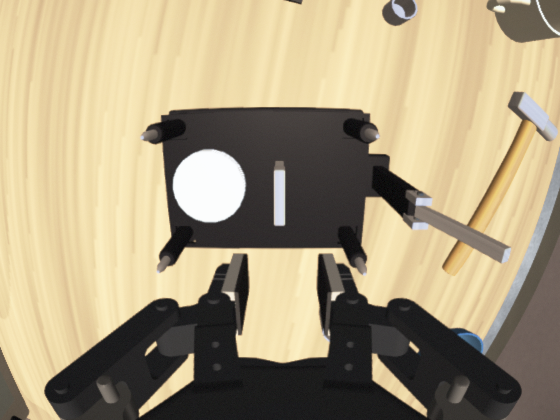

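View pics/d5c.png

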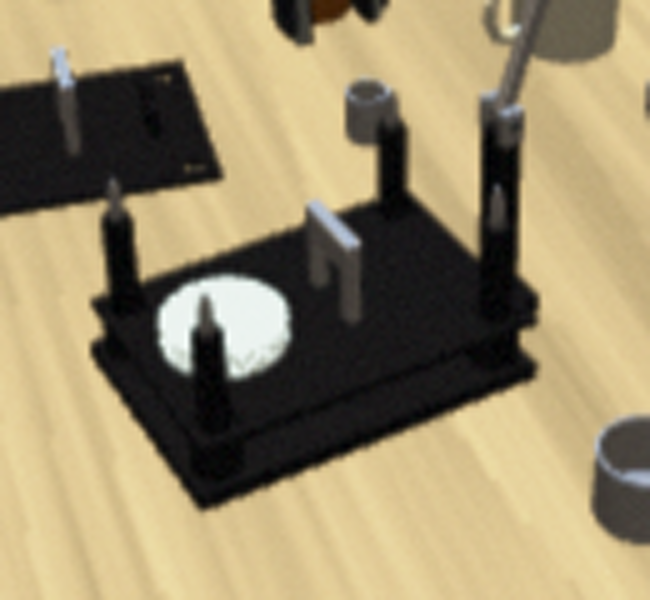

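>>> {"api": "jog_arm", "payload": {"linear": [[-1,-2,0],[-5,-4,-0.8],[-9,-4,-1.5],[-13,-4,-2.2],[-17,-4,-2.8],[-21,-4,-3.4],[-25,-4,-4],[-27,-4,-4.3]], "rotation": [[0,0,0],[0,5,0],[-0.4,10,0],[-0.4,15.5,0],[-0.4,15.5,0],[-0.4,15.5,0],[-0.4,15.5,0],[-0.4,15.5,0]], "claw": [0.4,0.4,0.4,0.4,0.4,0.4,0.4,0.4]}}

```text
time: 7.72
tcp_pos: [0.4521, 0.2419, 0.2665]
tool_rot: [[-0.084, -0.004, 0.996], [-0.996, -0.0, -0.084], [0.001, -1.0, -0.004]]
ft_force: [-0.3, -0.7, -0.2]
finger_gap: 0.404
```

>>> {"api": "jog_arm", "payload": {"linear": [[0,0,0],[0,0,0]], "rotation": [[0,0,0],[0,0,0]], "claw": [0.5,0.5]}}

```text
time: 7.88
tcp_pos: [0.4507, 0.2423, 0.2639]
tool_rot: [[-0.081, -0.008, 0.997], [-0.997, -0.002, -0.081], [0.003, -1.0, -0.008]]
ft_force: [0.1, -0.5, 0.4]
finger_gap: 0.497
```

```bash
python3 - <<'E'
from h import *
im,o=snap('wrist','w6'); print(o['tcp_pos'],o['finger_gap'],proj('wrist',(.436,.256,.0),o))
E
```

```text
[0.45073247 0.24234193 0.26387061] 0.4971403448065562 [271.70739921 158.32776868]
```

View pics/w6.png

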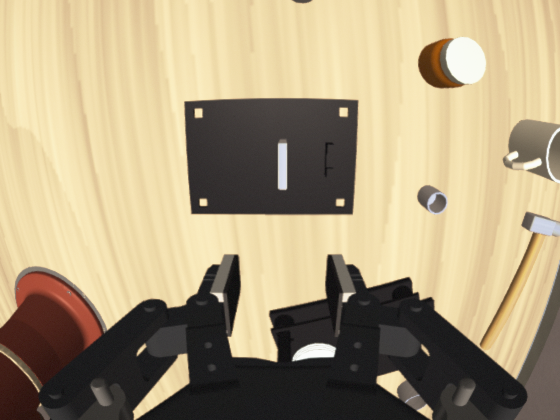

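```bash
python3 - <<'E'
from h import *
im=cv2.imread('pics/w6.png'); o=readout.get_obs()
g=cv2.cvtColor(im,cv2.COLOR_BGR2GRAY)
P=[]
for u,v in [(340,202),(344,112),(198,113),(203,202)]:
    w=(g[v-9:v+10,u-9:u+10]>100).astype(np.uint8)
    n,l,st,c=cv2.connectedComponentsWithStats(w); k=l[9,9]; c=c[k]+[u-9,v-9]
    P.append(onz('wrist',c,.004,o)); print(c.round(1),st[k][4],P[-1].round(4))
t,a,r=fitpose(P,HO[[1,0,3,2]]); print(t,a,r)
# bias of the hand-eye: -2 mm in tool z
T=o['tool_rot'][:2,2]; g0=t+R.from_euler('z',a,degrees=True).as_matrix()[:2,0]*.015
print(g0,g0+.002*T); g1=g0+.0018*T
move((*g1,.1),toolrot(a)); move((*g1,.046),toolrot(a))
E
```

```text
[340.1 201.8] 69 [0.5188 0.1933 0.004 ]
[343.1 111.5] 88 [0.5276 0.3068 0.004 ]
[198.1 112.6] 86 [0.3526 0.3213 0.004 ]
[202.8 201.6] 64 [0.343  0.2079 0.004 ]
[0.435523   0.25732267] -4.702158335667457 [0.3 0.3 0.1 0.2]
[0.45047252 0.25609303] [0.45246554 0.25592668]
lin [-1.5  16.43  0.07] rot [ 0.39 -0.07  0.15] t 7.93
lin [-1.51 21.83  0.11] rot [ 0.39 -0.07  0.15] t 7.93
```

>>> {"api": "jog_arm", "payload": {"linear": [[-1.5,4,0.1],[-1.5,8,0.1],[-1.5,12,0.1],[-1.5,16,0.1],[-1.5,19,0.1],[-1.5,21.8,0.1],[-1.5,21.8,0.1],[-1.5,21.8,0.1]], "rotation": [[0.4,0,0],[0.4,0,0],[0.4,0,0.1],[0.4,0,0.1],[0.4,0,0.1],[0.4,0,0.1],[0.4,0,0.1],[0.4,0,0.1]], "claw": [0.5,0.5,0.5,0.5,0.5,0.5,0.5,0.5]}}

```text
time: 8.6
tcp_pos: [0.4511, 0.2539, 0.0444]
tool_rot: [[-0.085, -0.004, 0.996], [-0.996, -0.003, -0.085], [0.003, -1.0, -0.004]]
ft_force: [-0.5, -0.0, 0.4]
finger_gap: 0.501
```

```bash
python3 - <<'E'
from h import *
o=readout.get_obs();print(o['tcp_pos'],o['ft_force'])
move((.4523,.2559,.0455),toolrot(-4.7))
E
```

```text
[0.45107928 0.25389277 0.04437269] [-0.47978686 -0.01217713  0.43962473]
lin [-0.21 -0.11  0.1 ] rot [ 0.24 -0.19  0.19] t 8.6
```

>>> {"api": "jog_arm", "payload": {"linear": [[-0.2,-0.1,0.1],[-0.2,-0.1,0.1],[-0.2,-0.1,0.1],[-0.2,-0.1,0.1],[-0.2,-0.1,0.1],[-0.2,-0.1,0.1],[-0.2,-0.1,0.1],[-0.2,-0.1,0.1]], "rotation": [[0.2,-0.2,0.2],[0.2,-0.2,0.2],[0.2,-0.2,0.2],[0.2,-0.2,0.2],[0.2,-0.2,0.2],[0.2,-0.2,0.2],[0.2,-0.2,0.2],[0.2,-0.2,0.2]], "claw": [0.5,0,0,0,0,0,0,0]}}

```text
time: 9.27
tcp_pos: [0.4534, 0.2564, 0.0477]
tool_rot: [[-0.082, 0.002, 0.997], [-0.997, 0.001, -0.082], [-0.001, -1.0, 0.002]]
ft_force: [-1.8, -0.7, 7.2]
finger_gap: 0.096
```

>>> {"api": "jog_arm", "payload": {"linear": [[0,-3,0],[0,-6,0],[0,-10,0],[0,-14,0],[0,-18,0],[0,-21,0],[0,-22,0],[0,-22,0]], "rotation": [[0,0,0],[0,0,0],[0,0,0],[0,0,0],[0,0,0],[0,0,0],[0,0,0],[0,0,0]], "claw": [0,0,0,0,0,0,0,0]}}

```text
time: 9.93
tcp_pos: [0.4545, 0.2567, 0.2715]
tool_rot: [[-0.081, 0.009, 0.997], [-0.997, 0.004, -0.081], [-0.004, -1.0, 0.008]]
ft_force: [0.4, -0.2, -3.3]
finger_gap: 0.101
```

```bash
python3 - <<'E'
from h import *
im,o=snap('wrist','w7'); print(o['tcp_pos'],o['ft_force'],o['finger_gap'])
move((.545,-.0183,.26),toolrot(10.5))
# rack from w5: tcp pose then
o5={'tool_rot':np.array([[.182,.010,.983],[-.983,0,.182],[.002,-1,.009]]),'tcp_pos':np.array([.54714,-.01883,.23283])}
w5=cv2.imread('pics/w5.png'); crop(w5,130,110,400,290,2.9,'w5c')
E
```

```text
[0.45447059 0.25674899 0.2714593 ] [ 0.41843327 -0.19671985 -3.29858985] 0.10103482466565779
lin [26.62  0.78 11.38] rot [ -0.21 -15.17  -0.08] t 9.98
```

View pics/w7.png

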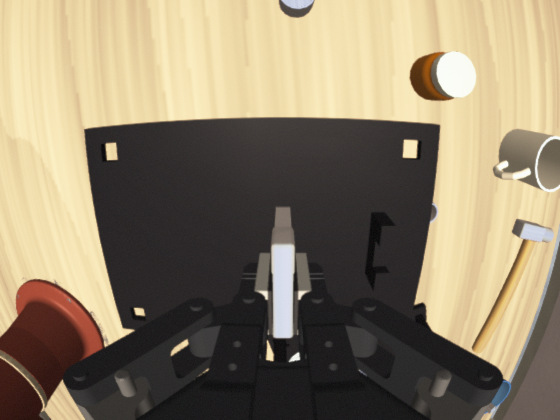

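>>> {"api": "jog_arm", "payload": {"linear": [[2,0,0.5],[6,0,2],[10,0,4],[14,0,5.5],[18,0,7],[22,0,8.5],[25.5,0,10],[26.6,0.4,11]], "rotation": [[0,-5,0],[0,-10,0],[0,-15.2,0],[0,-15.2,0],[0,-15.2,0],[0,-15.2,0],[0,-15.2,0],[-0.2,-15.2,0]], "claw": [0,0,0,0,0,0,0,0]}}

```text
time: 10.65
tcp_pos: [0.5403, -0.0222, 0.2599]
tool_rot: [[0.179, -0.005, 0.984], [-0.984, -0.0, 0.179], [-0.001, -1.0, -0.005]]
ft_force: [-1.0, 0.4, -2.8]
finger_gap: 0.099
```

```bash
python3 - <<'E'
from h import *
move((.545,-.0183,.198),toolrot(10.5))
E
```

```text
lin [-0.3   6.19  0.57] rot [ 0.28 -0.21 -0.05] t 10.65
```

View pics/w5c.png

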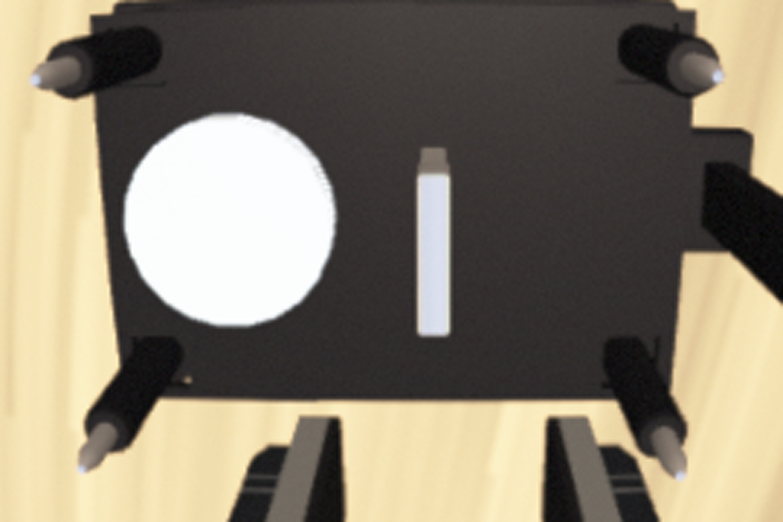

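```bash
python3 - <<'E'
from h import *
c=lambda p,o,s:((p[0]+.5)/s-.5+o[0],(p[1]+.5)/s-.5+o[1])
U,_,V=np.linalg.svd(np.array([[.182,.010,.983],[-.983,0,.182],[.002,-1,.009]]))
o5={'tool_rot':U@V,'tcp_pos':np.array([.54714,-.01883,.23283])}
P=[onz('wrist',c(p,(130,110),2.9),.1315,o5) for p in [(680,473),(718,76),(35,79),(83,467)]]
t,a,r=fitpose(P,HO[[1,0,3,2]]);print(np.round(P,4)[:,:2].tolist(),t,a,r, 'unbiased',t+.002*o5['tool_rot'][:2,2])
print('grip',t+.015*np.array([np.cos(np.radians(a)),np.sin(np.radians(a))])+.002*o5['tool_rot'][:2,2], onz('wrist',c((433,254),(130,110),2.9),.101,o5))
# tray in hand from w7
im=cv2.imread('pics/w7.png');g=cv2.cvtColor(im,cv2.COLOR_BGR2GRAY);Q=[]
U,_,V=np.linalg.svd(np.array([[-.081,.009,.997],[-.997,.004,-.081],[-.004,-1,.008]])); o7={'tool_rot':U@V,'tcp_pos':np.array([.45447,.25675,.27146])}
for u,v in [(411,149),(111,151)]:
    w=(g[v-15:v+16,u-15:u+16]>60).astype(np.uint8);n,l,s_,cc=cv2.connectedComponentsWithStats(w);k=l[15,15];q=cc[k]+[u-15,v-15]
    Pw=onz('wrist',q,o7['tcp_pos'][2]-.0477+.003,o7);Q.append(Pw);print(q,s_[k],o7['tool_rot'].T@(Pw-o7['tcp_pos']))
print(fitpose(Q,HO[[0,3]]))
E
```

```text
[[0.6254, -0.0608], [0.6058, 0.0511], [0.4319, 0.0201], [0.4524, -0.0916]] [ 0.52887033 -0.0202843 ] 10.132144648648893 [0.2 0.4 0.4 0.3] unbiased [ 0.53083682 -0.01992019]
grip [ 0.54560289 -0.0172814 ] [ 0.54468564 -0.01748888  0.101     ]
[409.50322581 148.43870968] [  6   5  16  20 310] [-0.05702879  0.04555621  0.07278876]
[111.16157205 150.98689956] [  9   6  14  19 229] [-0.05719744  0.04409286 -0.1031397 ]
(array([0.43968717, 0.25826019]), np.float64(-4.698562624518702), array([0., 0.]))
```

```bash
python3 - <<'E'
from h import *
move((.5438,-.0176,.186),toolrot(10.2))
E
```

```text
lin [-0.39  7.39  0.47] rot [ 0.28  0.09 -0.05] t 10.65
```

>>> {"api": "jog_arm", "payload": {"linear": [[-0.4,1,0.4],[-0.4,3,0.4],[-0.4,5,0.45],[-0.4,6.5,0.45],[-0.4,7.4,0.45],[-0.4,7.4,0.45],[-0.4,7.4,0.45],[-0.4,7.4,0.45]], "rotation": [[0.2,0,0],[0.2,0,0],[0.2,0,0],[0.2,0,0],[0.2,0,0],[0.2,0,0],[0.2,0,0],[0.2,0,0]], "claw": [0,0,0,0,0,0,0,0]}}

```text
time: 11.32
tcp_pos: [0.5437, -0.0172, 0.186]
tool_rot: [[0.179, -0.002, 0.984], [-0.984, 0.001, 0.179], [-0.001, -1.0, -0.001]]
ft_force: [0.4, 0.5, -2.6]
finger_gap: 0.102
```

```bash
python3 - <<'E'
from h import *
move((.5438,-.0176,.186),toolrot(10.2))
im,o=snap('wrist','w8'); s,_=snap('scene','s8'); crop(s,220,160,330,280,5,'s8c');d,_=snap('side','d8'); crop(d,210,180,340,300,5,'d8c')
crop(im,60,60,460,360,2,'w8c'); print(o['tcp_pos'],o['ft_force'])
E
```

```text
lin [0.04 0.   0.01] rot [ 0.08  0.12 -0.05] t 11.32
[ 0.5436508  -0.01721157  0.18604572] [ 0.42847451  0.50353557 -2.60109785]
```

View pics/w8c.png

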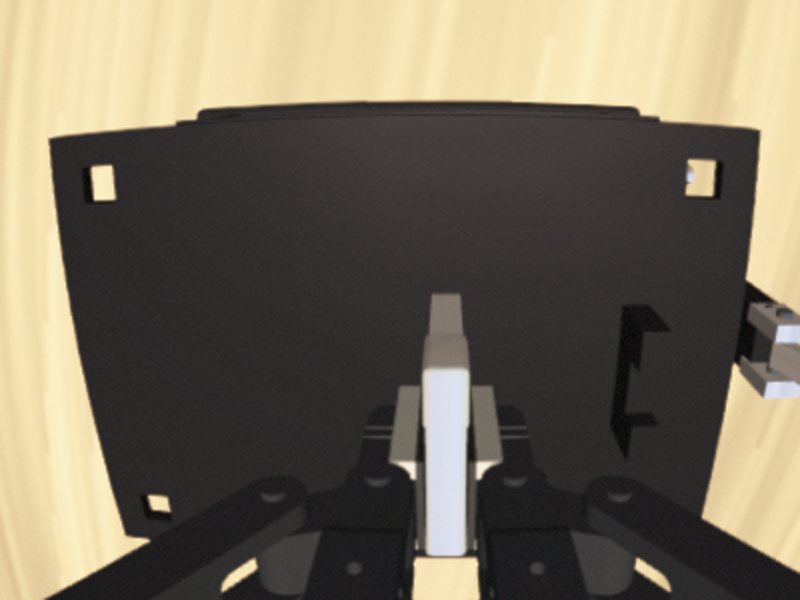

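View pics/s8c.png

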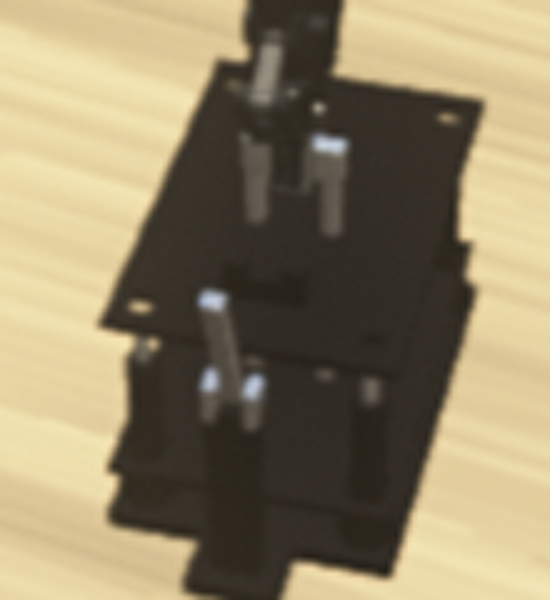

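View pics/d8c.png

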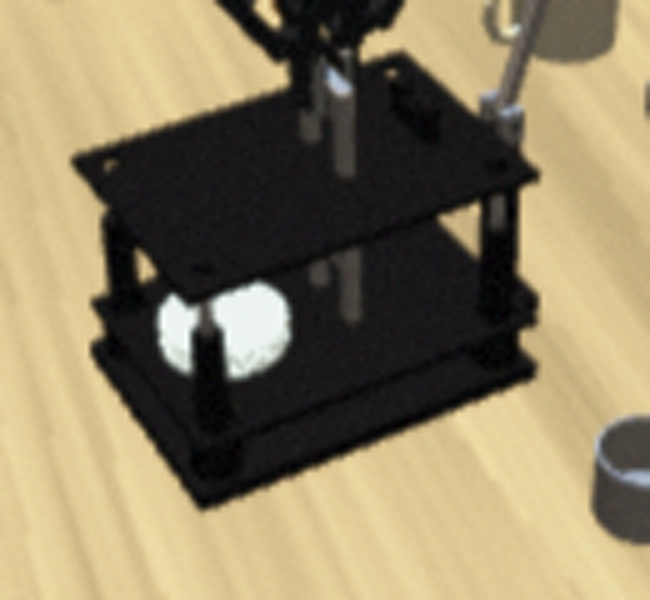

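```bash
python3 - <<'E'
from h import *
o=readout.get_obs()
for y in (.0545,.0417): print(proj('wrist',o['tcp_pos']+o['tool_rot']@np.array([-.0571,y,.0728]),o), )
print('tip obs',60+690.5/2-.5,60+176.5/2-.5, 'tip bright')
im=cv2.imread('pics/w8.png');crop(im,390,130,430,165,16,'w8d')
print(onz('wrist',(404.8,147.8),.1315,o), o['tool_rot'].T@(onz('wrist',(404.8,147.8),.1315,o)-o['tcp_pos']))
E
```

```text
[404.11167107 146.208828  ]
[411.99736269 149.28817981]
tip obs 404.75 147.75 tip bright
[0.6068852  0.05082867 0.1315    ] [-0.05599309  0.05573973  0.07381871]
```

View pics/w8d.png

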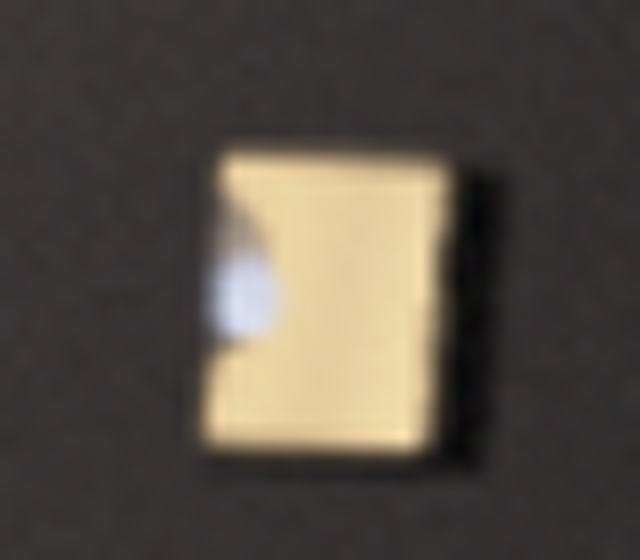

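>>> {"api": "jog_arm", "payload": {"linear": [[0.1,0.3,0.07],[0.1,0.7,0.07],[0.1,1.0,0.07],[0.1,1.0,0.07],[0.1,1.0,0.07]], "rotation": [[0.1,0,0],[0.1,0,0],[0.1,0,0],[0.1,0,0],[0.1,0,0]], "claw": [0,0,0,0,0]}}

```text
time: 11.88
tcp_pos: [0.5448, -0.0183, 0.1766]
tool_rot: [[0.179, 0.001, 0.984], [-0.984, 0.001, 0.179], [-0.001, -1.0, 0.001]]
ft_force: [0.3, 0.1, -3.7]
finger_gap: 0.105
```

```bash
python3 - <<'E'
from h import *
im,o=snap('wrist','w9'); a=cv2.resize(im[130:170,90:130],None,fx=9,fy=9,interpolation=cv2.INTER_CUBIC);b=cv2.resize(im[130:170,390:430],None,fx=9,fy=9,interpolation=cv2.INTER_CUBIC)
cv2.imwrite('pics/w9d.png',np.hstack([a,b])); print(o['tcp_pos'],o['ft_force'])
E
```

```text
[ 0.54477867 -0.01828294  0.17661145] [ 0.26927203  0.11776276 -3.7241814 ]
```

View pics/w9d.png

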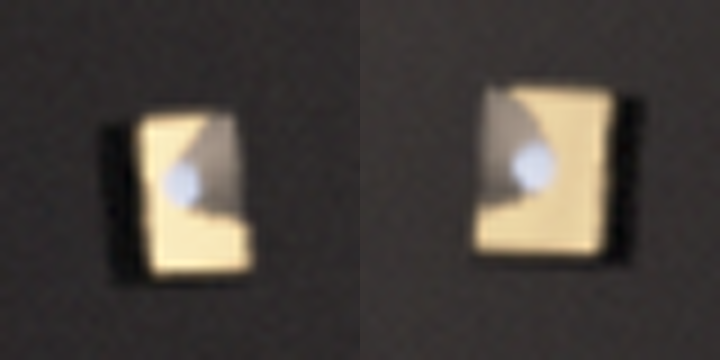

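>>> {"api": "jog_arm", "payload": {"linear": [[0,0,-0.07],[0,0.3,-0.08],[0,0.7,-0.08],[0,1.1,-0.08],[0,1.1,-0.08]], "rotation": [[0,0,0],[0,0,0],[0,0,0],[0,0,0],[0,0,0]], "claw": [0,0,0,0,0]}}

```text
time: 12.35
tcp_pos: [0.5434, -0.0183, 0.1644]
tool_rot: [[0.179, -0.001, 0.984], [-0.984, 0.001, 0.179], [-0.001, -1.0, -0.0]]
ft_force: [-0.3, 0.3, -3.4]
finger_gap: 0.1
```

>>> {"api": "jog_arm", "payload": {"linear": [[0,0.3,0],[0,0.6,0],[0,0.9,0],[0,1.05,0],[0,1.05,0]], "rotation": [[0,0,0],[0,0,0],[0,0,0],[0,0,0],[0,0,0]], "claw": [0,0,0,0,0]}}

```text
time: 12.77
tcp_pos: [0.5434, -0.0183, 0.1557]
tool_rot: [[0.179, -0.001, 0.984], [-0.984, 0.001, 0.179], [-0.001, -1.0, -0.001]]
ft_force: [-5.7, -0.3, 6.3]
finger_gap: 0.105
```

>>> {"api": "jog_arm", "payload": {"linear": [[0,0,0],[0,0,0],[0,0,0],[0,0,0],[0,-3,0],[0,-6,0],[0,-9,0],[0,-11,0]], "rotation": [[0,0,0],[0,0,0],[0,0,0],[0,0,0],[0,0,0],[0,0,0],[0,0,0],[0,0,0]], "claw": [0.4,0.4,0.4,0.4,0.4,0.4,0.4,0.4]}}

```text
time: 13.43
tcp_pos: [0.5444, -0.0186, 0.269]
tool_rot: [[0.179, 0.002, 0.984], [-0.984, 0.0, 0.179], [0.0, -1.0, 0.002]]
ft_force: [1.0, -0.0, 0.3]
finger_gap: 0.399
```

```bash
python3 - <<'E'
from h import *
im,o=snap('wrist','w10');s,_=snap('scene','s10'); crop(s,220,160,330,280,5,'s10c');d,_=snap('side','d10'); crop(d,210,140,360,290,5,'d10c')
print(o['tcp_pos'],o['ft_force'],o['finger_gap'])
E
```

```text
[ 0.54440773 -0.01857278  0.26897278] [ 1.03840536 -0.04925641  0.29832755] 0.39884400960565597
```

View pics/w10.png

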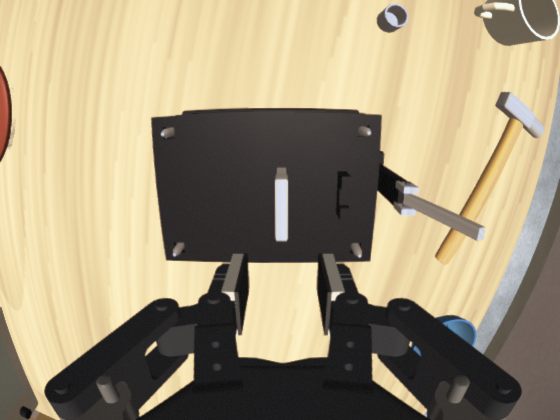

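View pics/d10c.png

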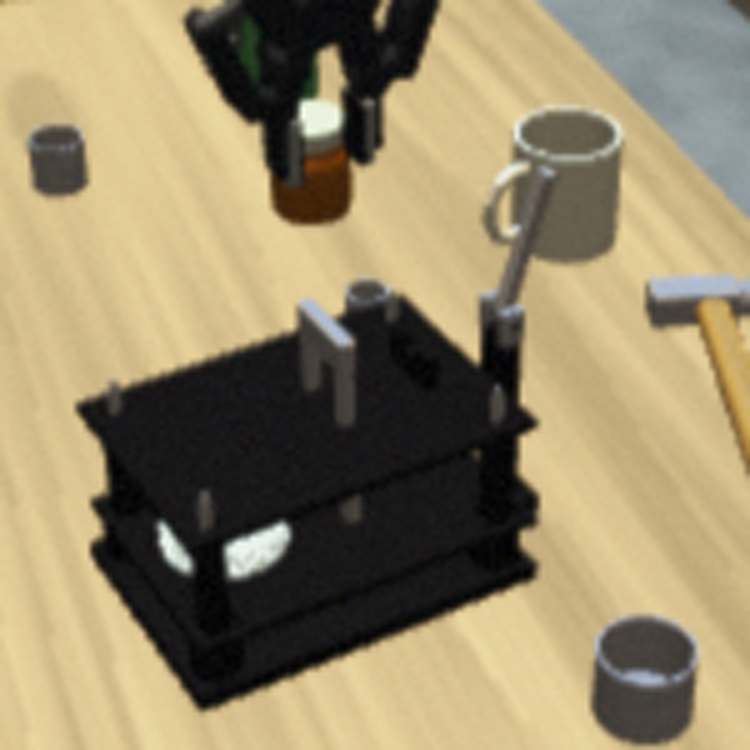

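View pics/s10.png

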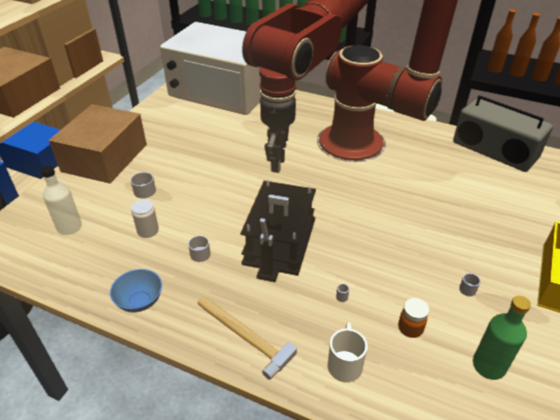

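```bash
cat >> h.py <<'E'
RK=np.array([.5303,-.0200]); RY=10.2
def rk(x,y):
    a=np.radians(RY); return RK+np.array([np.cos(a)*x-np.sin(a)*y,np.sin(a)*x+np.cos(a)*y])/1000
E
python3 - <<'E'
from h import *
for F,z in [(195,260),(195,195),(155,195)]: move((*rk(F,0),(z+11)/1000),toolrot(10.2))
E
```

```text
lin [-0.08 -0.25 18.06] rot [-0.19  0.1   0.02] t 13.58
lin [-0.09  6.25 18.04] rot [-0.19  0.1   0.02] t 13.58
lin [-0.09  6.24 14.04] rot [-0.19  0.1   0.02] t 13.58
```

>>> {"api": "jog_arm", "payload": {"linear": [[0,-1,2],[0,-1,6],[0,-1,10],[0,-1,14],[0,-0.5,18],[0,1,18],[0,4,18],[0,6.2,18]], "rotation": [[0,0,0],[0,0,0],[0,0,0],[0,0,0],[0,0,0],[0,0,0],[0,0,0],[0,0,0]], "claw": [0,0,0,0,0,0,0,0]}}

```text
time: 14.25
tcp_pos: [0.721, 0.0138, 0.2011]
tool_rot: [[0.179, -0.002, 0.984], [-0.984, 0.001, 0.179], [-0.001, -1.0, -0.002]]
ft_force: [-0.2, -0.7, -0.4]
finger_gap: -0.004
```

```bash
python3 - <<'E'
from h import *
o=readout.get_obs(); print(o['tcp_pos'],o['ft_force'],o['finger_gap'])
for F,z in [(195,195),(155,195),(142,195),(121,191.5),(102,180.5),(88,164.5),(80,150),(72,142),(70,138)]: move((*rk(F,0),(z+11)/1000),toolrot(10.2))
w,_=snap('wrist','w11');d,_=snap('side','d11'); crop(d,250,100,380,250,4,'d11c')
E
```

```text
[0.7209878  0.0138285  0.20108776] [-0.22510256 -0.70273018 -0.36469938] -0.003508651651941457
lin [-0.05 -0.49  0.13] rot [ 0.12  0.13 -0.05] t 14.25
lin [-0.06 -0.48 -3.87] rot [ 0.12  0.13 -0.05] t 14.25
lin [-0.06 -0.48 -5.17] rot [ 0.12  0.13 -0.05] t 14.25
lin [-0.06 -0.13 -7.27] rot [ 0.12  0.13 -0.05] t 14.25
lin [-0.07  0.98 -9.16] rot [ 0.12  0.13 -0.05] t 14.25
lin [ -0.07   2.58 -10.56] rot [ 0.12  0.13 -0.05] t 14.25
lin [ -0.07   4.03 -11.36] rot [ 0.12  0.13 -0.05] t 14.25
lin [ -0.07   4.83 -12.16] rot [ 0.12  0.13 -0.05] t 14.25
lin [ -0.07   5.23 -12.36] rot [ 0.12  0.13 -0.05] t 14.25
```

View pics/d11c.png

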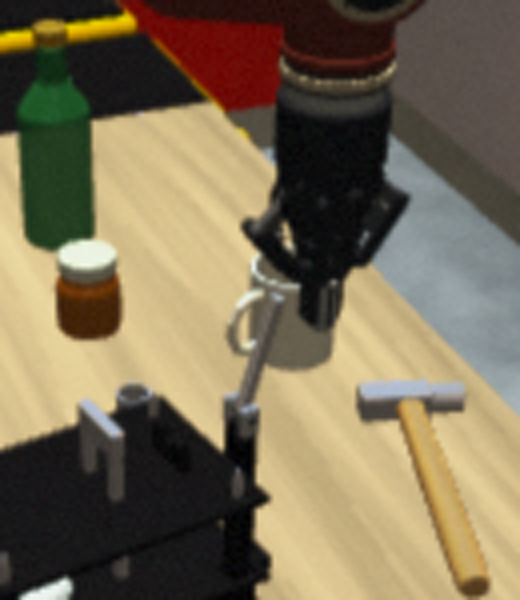

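View pics/w11.png

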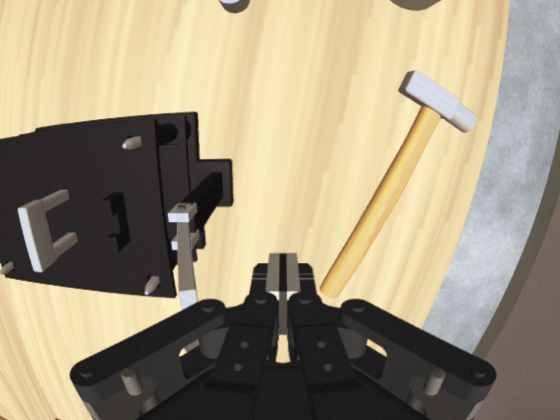

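>>> {"api": "jog_arm", "payload": {"linear": [[0,-0.5,-2],[0,-0.5,-4],[0,-0.5,-5.2],[0,-0.3,-6.4],[0,0,-7.5],[0,0.6,-8.6],[0,1.2,-9.4],[0,1.2,-9.4]], "rotation": [[0,0,0],[0,0,0],[0,0,0],[0,0,0],[0,0,0],[0,0,0],[0,0,0],[0,0,0]], "claw": [0,0,0,0,0,0,0,0]}}

```text
time: 15.02
tcp_pos: [0.6233, -0.0031, 0.1853]
tool_rot: [[0.179, -0.013, 0.984], [-0.984, 0.001, 0.179], [-0.004, -1.0, -0.013]]
ft_force: [-0.7, -1.1, -0.2]
finger_gap: 0.004
```

```bash
python3 - <<'E'
from h import *
o=readout.get_obs(); print(o['tcp_pos'],o['ft_force'],o['finger_gap'])
for F,z in [(102,180.5),(88,164.5),(80,150),(72,142),(70,138),(70,135)]: move((*rk(F,0),(z+11)/1000),toolrot(10.2))
d,_=snap('side','d12'); crop(d,230,120,360,270,4,'d12c')
E
```

```text
[ 0.623326   -0.00309716  0.18534088] [-0.73014963 -1.13424235 -0.16450818] 0.004120287671245274
lin [ 0.02 -0.63  0.74] rot [ 0.72  0.09 -0.21] t 15.02
lin [ 0.02  0.99 -0.64] rot [ 0.72  0.09 -0.21] t 15.02
lin [ 0.02  2.45 -1.42] rot [ 0.72  0.09 -0.21] t 15.02
lin [ 0.02  3.26 -2.21] rot [ 0.72  0.09 -0.21] t 15.02
lin [ 0.03  3.66 -2.41] rot [ 0.72  0.09 -0.21] t 15.02
lin [ 0.03  3.96 -2.41] rot [ 0.72  0.09 -0.21] t 15.02
```

View pics/d12c.png

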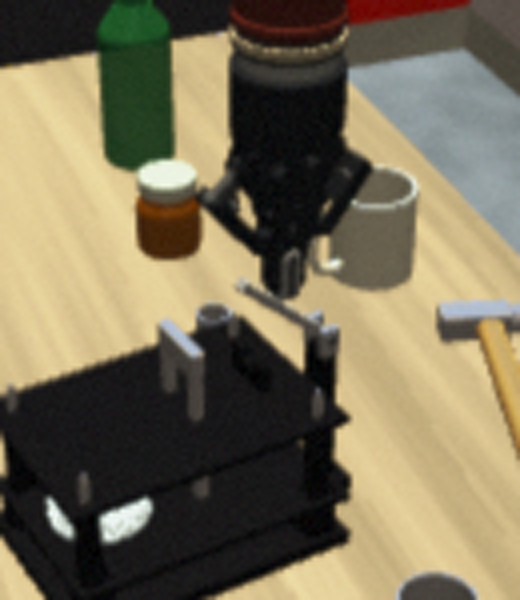

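>>> {"api": "jog_arm", "payload": {"linear": [[0,0.8,-0.6],[0,1.6,-1],[0,2.4,-1.5],[0,3.0,-2],[0,3.4,-2.3],[0,3.6,-2.4],[0,3.8,-2.4],[0,3.8,-2.4]], "rotation": [[0.4,0,0],[0.7,0,0],[0.7,0,0],[0.7,0,0],[0.7,0,0],[0.7,0,0],[0.7,0,0],[0.7,0,0]], "claw": [0,0,0,0,0,0,0,0]}}

```text
time: 15.73
tcp_pos: [0.5999, -0.0072, 0.1485]
tool_rot: [[0.179, -0.001, 0.984], [-0.984, 0.004, 0.179], [-0.004, -1.0, -0.0]]
ft_force: [-1.9, 0.7, 1.7]
finger_gap: 0.001
```

```bash
python3 - <<'E'
from h import *
o=readout.get_obs(); print(o['tcp_pos'],o['ft_force'],o['finger_gap'])
d,_=snap('side','d13'); crop(d,230,120,360,270,4,'d13c')
E
```

```text
[ 0.59991117 -0.00723769  0.14854667] [-1.89218817  0.6581632   1.65953858] 0.001330638330179213
```

View pics/d13c.png

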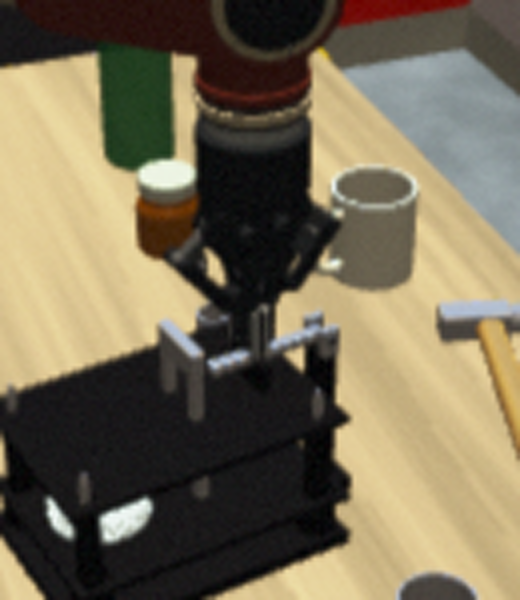

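>>> {"api": "jog_arm", "payload": {"linear": [[0,0.15,0],[0,0.3,0],[0,0.4,0],[0,0.4,0]], "rotation": [[0,0,0],[0,0,0],[0,0,0],[0,0,0]], "claw": [0,0,0,0]}}

```text
time: 16.12
tcp_pos: [0.6003, -0.0073, 0.1482]
tool_rot: [[0.179, -0.001, 0.984], [-0.984, 0.003, 0.179], [-0.003, -1.0, -0.001]]
ft_force: [-10.6, 0.5, 16.7]
finger_gap: 0.0
```

>>> {"api": "jog_arm", "payload": {"linear": [[0,-1,0],[0,-4,0],[0,-8,0],[3,-12,-2],[7,-14,-3],[11,-14,-4],[15,-14,-5],[19,-14,-6]], "rotation": [[0,0,0],[0,0,0],[0,0,0],[0,0,0],[0,0,0],[0,0,0],[0,0,0],[0,0,0]], "claw": [0,0,0,0,0.5,1,1,1]}}

```text
time: 16.78
tcp_pos: [0.5766, -0.195, 0.2895]
tool_rot: [[0.18, 0.002, 0.984], [-0.984, 0.002, 0.18], [-0.001, -1.0, 0.003]]
ft_force: [0.5, -0.6, 0.3]
finger_gap: 0.561
```

```bash
python3 - <<'E'
from h import *
w,_=snap('wrist','w14');d,_=snap('side','d14'); crop(d,200,180,360,300,4,'d14c');s,_=snap('scene','s14'); crop(s,120,160,330,300,3.5,'s14c')
move((.505,-.473+.01,.25),toolrot(0)); print(readout.get_obs()['tcp_pos'])
E
```

```text
lin [ 25.08   3.66 -11.64] rot [ 0.04 10.05 -0.18] t 16.93
[ 0.5759358  -0.19581576  0.28738256]
```

View pics/d14c.png

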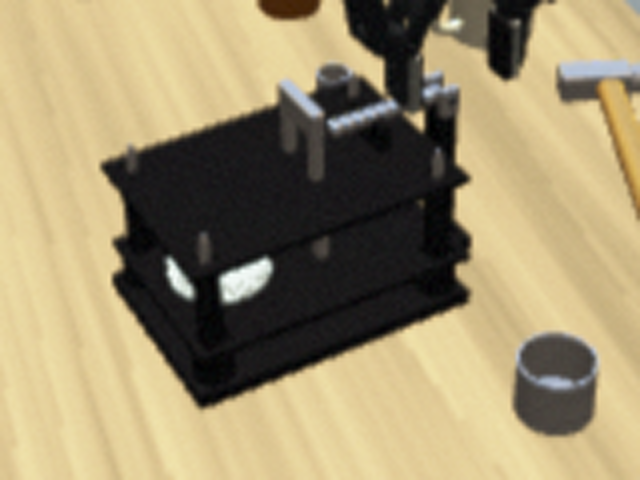

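View pics/s14c.png

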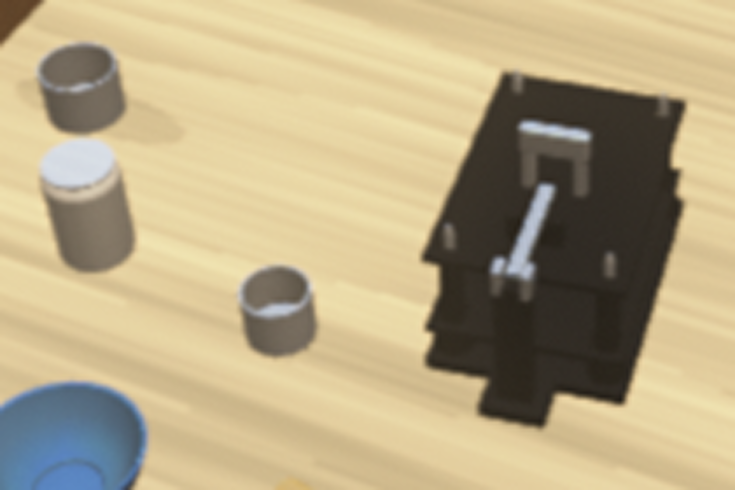

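View pics/w14.png

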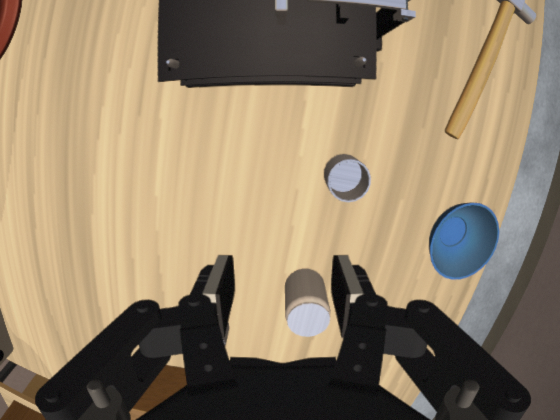

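```bash
python3 - <<'E'
from h import *
move((.505,-.472,.22),toolrot(-79.8))
E
```

```text
lin [ 25.98   6.66 -11.8 ] rot [ 0.16 89.85 -0.13] t 16.93
```

>>> {"api": "jog_arm", "payload": {"linear": [[3,0,-1],[7,0,-3],[11,1,-5],[15,2,-7],[19,3.5,-8.6],[23,5,-10.4],[26,6.6,-11.8],[26,6.6,-11.8]], "rotation": [[0,7,0],[0,14,0],[0,21,0],[0,28,0],[0,35,0],[0,42,0],[0,49,0],[0,56,0]], "claw": [1,1,1,1,1,1,1,1]}}

```text
time: 17.6
tcp_pos: [0.5033, -0.4745, 0.2171]
tool_rot: [[-0.725, -0.004, 0.689], [-0.689, 0.005, -0.725], [-0.001, -1.0, -0.006]]
ft_force: [0.3, 0.4, -1.1]
finger_gap: 1.006
```

```bash
python3 - <<'E'
from h import *
print(readout.get_obs()['joints'])
move((.505,-.472,.22),toolrot(-79.8))
E
```

```text
[-4.94743064e+01  1.29165110e+01  8.39584770e+01  1.06493522e-02
  8.34729940e+01 -3.04446596e+00]
lin [-0.29 -0.29 -0.07] rot [ 0.35 33.37  0.07] t 17.6
```

>>> {"api": "jog_arm", "payload": {"linear": [[-0.2,-0.3,0],[-0.2,-0.3,0],[-0.2,-0.3,0],[-0.2,-0.3,0],[-0.2,-0.3,0],[-0.2,-0.3,0],[-0.2,-0.3,0]], "rotation": [[0.3,7,0],[0.3,14,0],[0.3,21,0],[0.3,28,0],[0.3,33.4,0],[0.3,33.4,0],[0.3,33.4,0]], "claw": [1,1,1,1,1,1,1]}}

```text
time: 18.18
tcp_pos: [0.5056, -0.4721, 0.2199]
tool_rot: [[-0.984, -0.001, 0.18], [-0.18, 0.001, -0.984], [0.001, -1.0, -0.001]]
ft_force: [-0.6, 0.4, -0.6]
finger_gap: 0.996
```

```bash
cat >> h.py <<'E'
def wrim(im,o,zrim,guess,win=60,save=None):
    "pot rim: bright steel ring via edges -> ellipse fit on contour; returns world centre & diameter"
    pass
E
python3 - <<'E'
from h import *
im,o=snap('wrist','w15'); print(o['tcp_pos'], proj('wrist',(.505,-.473,.048),o))
E
```

```text
[ 0.50564236 -0.47206568  0.21989255] [284.10084536 187.12686733]
```

View pics/w15.png

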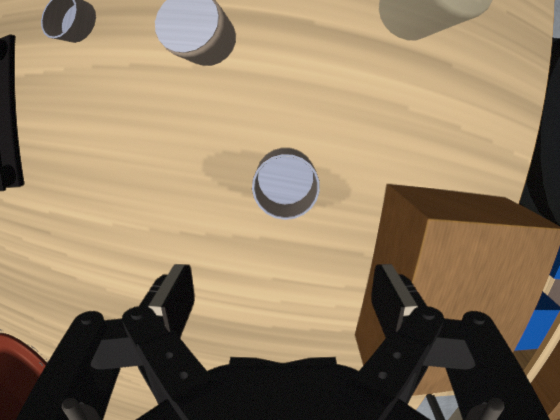

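```bash
python3 - <<'E'
from h import *
im=cv2.imread('pics/w15.png'); crop(im,240,135,335,230,7,'w15c'); o=readout.get_obs()
for z in (0,.06,.12): print(z,onz('wrist',(387,185),z,o),onz('wrist',(357,330),z,o))
E
```

```text
0 [ 0.51724498 -0.59199411  0.        ] [ 0.30910974 -0.61389061  0.        ]
0.06 [ 0.52840508 -0.56912214  0.06      ] [ 0.35574792 -0.58728623  0.06      ]
0.12 [ 0.53956518 -0.54625017  0.12      ] [ 0.40238609 -0.56068185  0.12      ]
```

View pics/w15c.png

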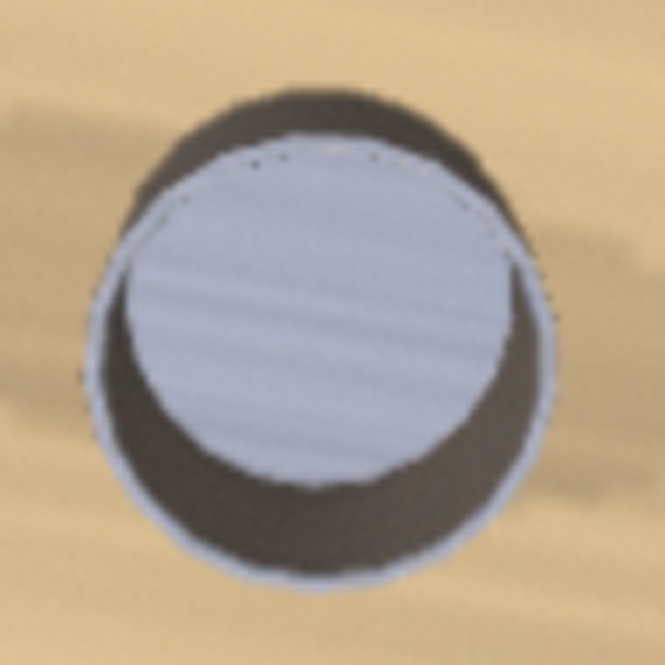

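```bash
cat >> h.py <<'E'
def wrim(im,o,zrim,guess,win=55,n='wrist',tag=None):
    "steel rim: hull of the bluish bright mask near guess -> points cast on the rim plane -> circle fit"
    u,v=[int(round(a)) for a in guess]; y0=max(v-win,0);x0=max(u-win,0)
    w=im[y0:v+win,x0:u+win].astype(int); B,G,Rr=w[...,0],w[...,1],w[...,2]
    m=((B>Rr+4)&(B>110)).astype(np.uint8)
    k,l,st,ce=cv2.connectedComponentsWithStats(m,connectivity=8)
    if tag: cv2.imwrite(f'pics/{tag}.png',cv2.resize(m*255,None,fx=4,fy=4))
    i=1+np.argmax(st[1:,4]); cs,_=cv2.findContours((l==i).astype(np.uint8),cv2.RETR_EXTERNAL,cv2.CHAIN_APPROX_NONE)
    h=cv2.convexHull(max(cs,key=len))[:,0,:]+[x0,y0]
    P=np.array([onz(n,p,zrim,o)[:2] for p in h])
    A=np.c_[2*P,np.ones(len(P))]; s=np.linalg.lstsq(A,(P**2).sum(1),rcond=None)[0]
    return s[:2],2000*np.sqrt(s[2]+s[0]**2+s[1]**2)
E
python3 - <<'E'
from h import *
im=cv2.imread('pics/w15.png'); o=readout.get_obs()
c,d=wrim(im,o,.048,(285,186)); print(c,d, 'unbias',c+.0015*o['tool_rot'][:2,2])
c=c+.0015*o['tool_rot'][:2,2]
move((*c,.15),toolrot(-45)); move((*c,.026),toolrot(-45))
E
```

```text
[ 0.50528357 -0.47439081] 64.40594955608468 unbias [ 0.50555354 -0.47586631]
lin [0.05 7.   0.36] rot [  0.06 -34.63   0.06] t 18.23
lin [ 0.03 19.4   0.37] rot [  0.06 -34.63   0.06] t 18.23
```

>>> {"api": "jog_arm", "payload": {"linear": [[0,1,0.3],[0,3,0.3],[0,5,0.3],[0,7,0.3],[0,9,0.3],[0,12,0.3],[0,15,0.3],[0,17,0.3]], "rotation": [[0,-7,0],[0,-14,0],[0,-21,0],[0,-28,0],[0,-34.6,0],[0,-34.6,0],[0,-34.6,0],[0,-34.6,0]], "claw": [1,1,1,1,1,1,1,1]}}

```text
time: 18.9
tcp_pos: [0.5051, -0.4735, 0.0467]
tool_rot: [[-0.706, -0.003, 0.708], [-0.708, 0.003, -0.706], [0.0, -1.0, -0.005]]
ft_force: [-0.7, -0.2, -0.3]
finger_gap: 1.0
```

```bash
python3 - <<'E'
from h import *
o=readout.get_obs(); print(o['tcp_pos'],o['ft_force'],o['finger_gap'])
move((.5055,-.4755,.026),toolrot(-45))
E
```

```text
[ 0.50510862 -0.47354907  0.04667271] [-0.68057564 -0.21703123 -0.28130465] 0.9996786747006042
lin [0.11 2.07 0.18] rot [0.27 0.11 0.01] t 18.9
```

>>> {"api": "jog_arm", "payload": {"linear": [[0.1,1,0.15],[0.1,2,0.15],[0.1,2,0.15],[0.1,2,0.15],[0.1,2,0.15],[0.1,2,0.15],[0.1,2,0.15],[0.1,2,0.15]], "rotation": [[0.2,0,0],[0.2,0,0],[0.2,0,0],[0.2,0,0],[0.2,0,0],[0.2,0,0],[0.2,0,0],[0.2,0,0]], "claw": [1,1,0.5,0.5,0.5,0.5,0.5,0.5], "force": 50}}

```text
time: 19.57
tcp_pos: [0.5058, -0.4757, 0.0277]
tool_rot: [[-0.706, 0.0, 0.708], [-0.708, -0.001, -0.706], [0.0, -1.0, 0.0]]
ft_force: [0.2, 0.5, -0.7]
finger_gap: 0.757
```

>>> {"api": "jog_arm", "payload": {"linear": [[0,-2,0],[0,-5,0],[0,-9,0],[0,-13,0],[0,-17,0],[0,-20,0],[0,-22,0],[0,-22,0]], "rotation": [[0,0,0],[0,0,0],[0,0,0],[0,0,0],[0,0,0],[0,0,0],[0,0,0],[0,0,0]], "claw": [0.5,0.5,0.5,0.5,0.5,0.5,0.5,0.5]}}

```text
time: 20.23
tcp_pos: [0.5076, -0.4777, 0.256]
tool_rot: [[-0.706, 0.008, 0.708], [-0.709, -0.01, -0.706], [0.001, -1.0, 0.013]]
ft_force: [0.0, -0.5, 0.2]
finger_gap: 0.763
```

```bash
python3 - <<'E'
from h import *
im,o=snap('wrist','w16'); print(o['tcp_pos'],o['ft_force'],o['finger_gap'])
move((*rk(-48,0),.245),toolrot(-79.8)); snap('side','d16')
E
```

```text
[ 0.50759736 -0.47766215  0.25596024] [ 0.00522259 -0.47950602  0.15014321] 0.7630160493091124
lin [-30.09   0.43 -33.32] rot [-0.45 34.91 -0.08] t 20.28
```

View pics/w16.png

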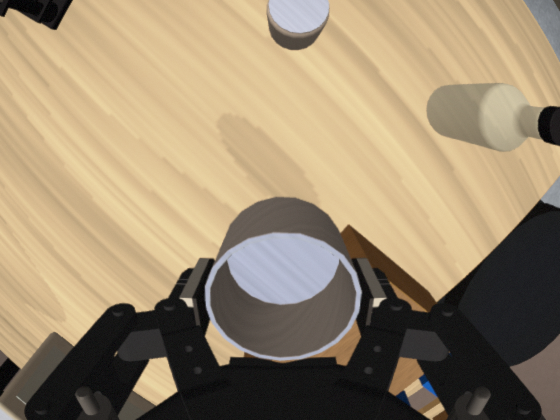

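View pics/d16.png

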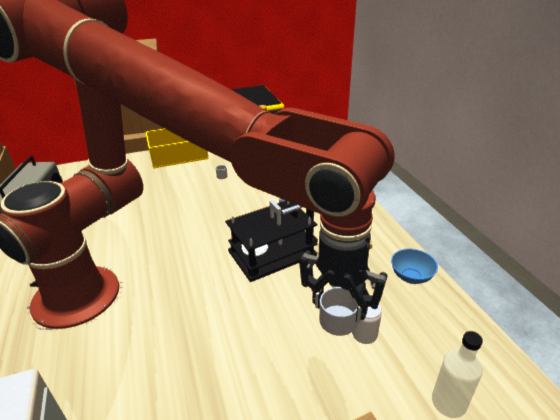

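>>> {"api": "jog_arm", "payload": {"linear": [[-2,0,-2.2],[-4.8,0,-5.3],[-7.6,0,-8.4],[-10.4,0,-11.5],[-13.2,0,-14.6],[-16,0,-17.7],[-18.8,0,-20.8],[-21.6,0,-23.9]], "rotation": [[0,5,0],[0,10,0],[0,15,0],[0,20,0],[0,25,0],[0,30,0],[0,34.9,0],[0,34.9,0]], "claw": [0.5,0.5,0.5,0.5,0.5,0.5,0.5,0.5]}}

```text
time: 21.0
tcp_pos: [0.4873, -0.1525, 0.2445]
tool_rot: [[-0.985, -0.003, 0.174], [-0.174, 0.0, -0.985], [0.003, -1.0, -0.001]]
ft_force: [1.0, 0.2, -0.6]
finger_gap: 0.762
```

```bash
python3 - <<'E'
from h import *
o=readout.get_obs(); print(o['tcp_pos'],o['ft_force'],o['finger_gap'])
move((*rk(-48,0),.245),toolrot(-79.8))
E
```

```text
[ 0.48729768 -0.1524681   0.24454673] [ 0.98748529  0.19860152 -0.55915876] 0.761913740038793
lin [ -1.74  -0.04 -12.28] rot [ 0.05 -0.19  0.17] t 21.0
```

>>> {"api": "jog_arm", "payload": {"linear": [[-0.6,0,-4],[-1.2,0,-8],[-1.74,0,-12],[-1.74,2,-12.3],[-1.74,4.5,-12.3],[-1.74,7,-12.3],[-1.74,8.5,-12.3],[-1.74,8.5,-12.3]], "rotation": [[0,-0.2,0],[0,-0.2,0],[0,-0.2,0],[0,-0.2,0],[0,-0.2,0],[0,-0.2,0.1],[0,-0.2,0.1],[0,-0.2,0.1]], "claw": [0.5,0.5,0.5,0.5,0.5,0.5,0.5,0.5]}}

```text
time: 21.67
tcp_pos: [0.4782, -0.0271, 0.1522]
tool_rot: [[-0.984, -0.014, 0.178], [-0.178, 0.003, -0.984], [0.013, -1.0, -0.006]]
ft_force: [-0.3, 0.1, -0.5]
finger_gap: 0.757
```

```bash
python3 - <<'E'
from h import *
im,o=snap('wrist','w17'); print(o['tcp_pos'],o['ft_force'],o['finger_gap'])
move((*rk(-48,0),.1417),toolrot(-79.8)); d,_=snap('side','d17'); crop(d,180,120,360,280,4,'d17c')
E
```

```text
[ 0.47822304 -0.02709742  0.15224732] [-0.33685451  0.09875822 -0.51207788] 0.7574046786034064
lin [-0.32  1.32  0.16] rot [0.24 0.03 0.54] t 21.72
```

View pics/w17.png

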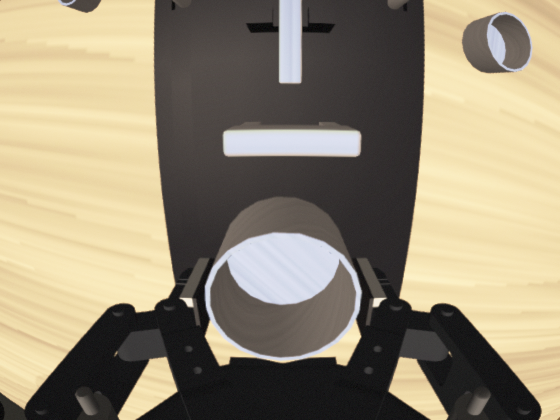

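View pics/d17c.png

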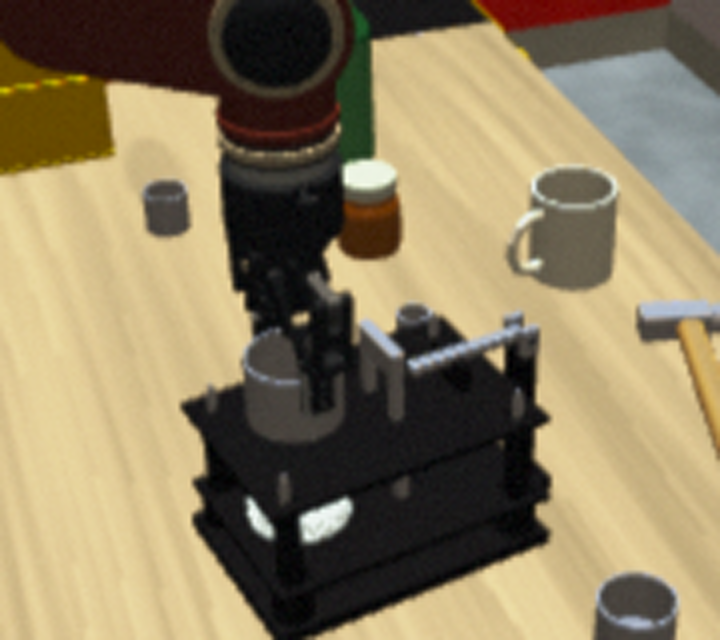

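>>> {"api": "jog_arm", "payload": {"linear": [[-0.2,0.3,0.1],[-0.3,0.6,0.15],[-0.3,0.9,0.15],[-0.3,1.1,0.15],[-0.3,1.2,0.15],[-0.3,1.2,0.15]], "rotation": [[0.2,0,0.3],[0.2,0,0.5],[0.2,0,0.5],[0.2,0,0.5],[0.2,0,0.5],[0.2,0,0.5]], "claw": [0.5,0.5,0.5,0.5,0.5,0.5]}}

```text
time: 22.27
tcp_pos: [0.4845, -0.0289, 0.1453]
tool_rot: [[-0.984, 0.003, 0.177], [-0.177, -0.0, -0.984], [-0.003, -1.0, 0.001]]
ft_force: [-0.6, -0.3, -0.6]
finger_gap: 0.758
```

>>> {"api": "jog_arm", "payload": {"linear": [[0.1,0.2,0],[0.1,0.35,0],[0.1,0.4,0],[0.1,0.4,0]], "rotation": [[0,0,0],[0,0,0],[0,0,0],[0,0,0]], "claw": [0.5,0.5,0.5,0.5]}}

```text
time: 22.6
tcp_pos: [0.4835, -0.0292, 0.1413]
tool_rot: [[-0.984, 0.003, 0.177], [-0.177, -0.0, -0.984], [-0.003, -1.0, 0.001]]
ft_force: [-0.3, 0.3, -0.3]
finger_gap: 0.762
```

>>> {"api": "jog_arm", "payload": {"linear": [[0,0.1,0],[0,0.15,0],[0,0.15,0]], "rotation": [[0,0,0],[0,0,0],[0,0,0]], "claw": [0.5,0.5,0.5]}}

```text
time: 22.85
tcp_pos: [0.4836, -0.0292, 0.1412]
tool_rot: [[-0.984, 0.003, 0.177], [-0.177, -0.0, -0.984], [-0.003, -1.0, 0.001]]
ft_force: [-3.7, 0.1, 6.0]
finger_gap: 0.763
```

>>> {"api": "jog_arm", "payload": {"linear": [[0,0,0],[0,0,0],[0,0,0],[0,0,0],[0,-2,0],[0,-6,0],[0,-10,0],[0,-12,0]], "rotation": [[0,0,0],[0,0,0],[0,0,0],[0,0,0],[0,0,0],[0,0,0],[0,0,0],[0,0,0]], "claw": [1,1,1,1,1,1,1,1]}}

```text
time: 23.52
tcp_pos: [0.4847, -0.0294, 0.2663]
tool_rot: [[-0.984, 0.009, 0.177], [-0.177, -0.002, -0.984], [-0.009, -1.0, 0.003]]
ft_force: [1.7, 0.2, 1.7]
finger_gap: 1.001
```

```bash
python3 - <<'E'
from h import *
im,o=snap('wrist','w18'); print(o['tcp_pos'],o['ft_force'],o['finger_gap'])
g=proj('wrist',(.483,-.028,.162),o); c,d=wrim(im,o,.162,g); print(g,c,d,c+.0015*o['tool_rot'][:2,2],rk(-48,0))
dd,_=snap('side','d18'); crop(dd,180,120,360,280,4,'d18c')
s,_=snap('scene','s18')
move((.658,-.19,.22),toolrot(-79.8))
E
```

```text
[ 0.48472995 -0.02941461  0.26631648] [1.67954015 0.17909771 1.67476307] 1.0005759603115285
[280.55767493 211.5261728 ] [ 0.48328455 -0.02868407] 65.74206342400444 [ 0.48355075 -0.03016025] [ 0.48305861 -0.02850007]
lin [-14.2    4.53  18.88] rot [-0.16  0.02 -0.42] t 23.67
```

View pics/w18.png

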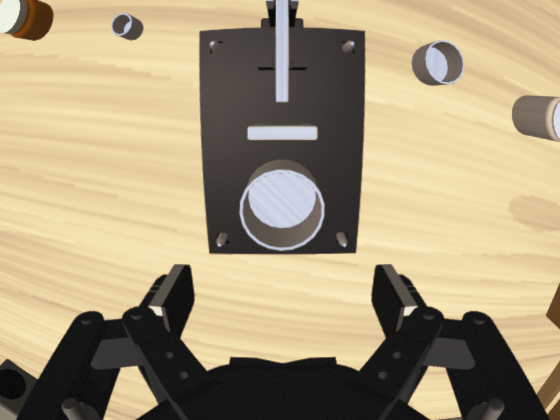

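View pics/s18.png

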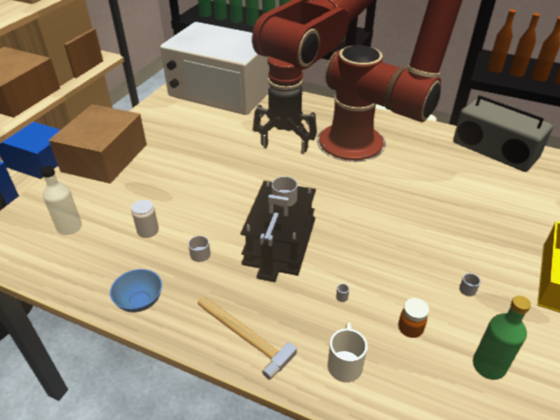

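>>> {"api": "jog_arm", "payload": {"linear": [[-2,0,2.6],[-4.4,0,5.8],[-6.9,0,9],[-9.4,0,12.2],[-11.8,1,15.4],[-14.2,3,18.6],[-14.2,5,18.9],[-14.2,5,18.9]], "rotation": [[0,0,0],[0,0,0],[0,0,0],[0,0,-0.4],[0,0,-0.4],[0,0,-0.4],[0,0,-0.4],[0,0,-0.4]], "claw": [1,1,1,1,1,1,1,1]}}

```text
time: 24.33
tcp_pos: [0.6554, -0.1907, 0.2055]
tool_rot: [[-0.984, -0.012, 0.175], [-0.175, 0.003, -0.984], [0.012, -1.0, -0.005]]
ft_force: [-1.2, 0.5, -1.4]
finger_gap: 1.0
```

>>> {"api": "jog_arm", "payload": {"linear": [[0,0,0],[0,0,0]], "rotation": [[0,0,0],[0,0,0]], "claw": [0.85,0.85]}}

```text
time: 24.5
tcp_pos: [0.6537, -0.1898, 0.2028]
tool_rot: [[-0.984, -0.017, 0.176], [-0.176, 0.005, -0.984], [0.016, -1.0, -0.007]]
ft_force: [-1.1, 0.1, 0.7]
finger_gap: 0.853
```

```bash
python3 - <<'E'
from h import *
im,o=snap('wrist','w19'); print(o['tcp_pos'],o['ft_force'],o['finger_gap'])
g=proj('wrist',(.658,-.19,.044),o); c,d=wrim(im,o,.044,g); print(g,c,d)
c=c+.0008*o['tool_rot'][:2,2]; print(c)
move((*c,.0433),toolrot(-79.8))
E
```

```text
[ 0.65370986 -0.1897638   0.20281864] [-1.0620561   0.13200092  0.6759381 ] 0.8529882270503611
[285.51828067 183.04230183] [ 0.65840908 -0.19020342] 52.42950273464636
[ 0.65854958 -0.19099096]
lin [-0.61 16.12  0.29] rot [ 0.34 -0.06  0.77] t 24.55
```

View pics/w19.png

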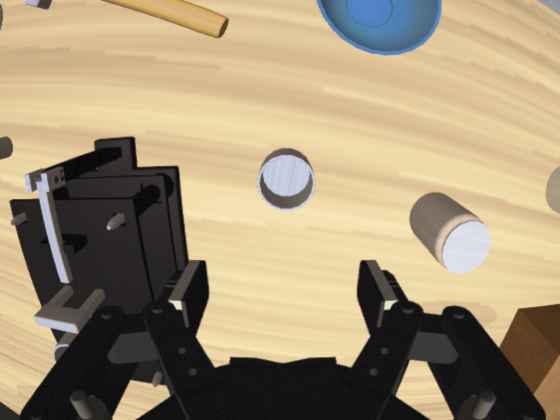

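>>> {"api": "jog_arm", "payload": {"linear": [[-0.4,2,0.3],[-0.6,5,0.3],[-0.6,8,0.3],[-0.6,11,0.3],[-0.6,13,0.3],[-0.6,14.5,0.3],[-0.6,15,0.3],[-0.6,15,0.3]], "rotation": [[0.3,0,0.4],[0.3,0,0.8],[0.3,0,0.8],[0.3,0,0.8],[0.3,0,0.8],[0.3,0,0.8],[0.3,0,0.8],[0.3,0,0.8]], "claw": [0.85,0.85,0.85,0.85,0.85,0.85,0.85,0.85]}}

```text
time: 25.22
tcp_pos: [0.6582, -0.1905, 0.0543]
tool_rot: [[-0.984, -0.0, 0.177], [-0.177, 0.001, -0.984], [0.0, -1.0, -0.001]]
ft_force: [-0.5, 0.1, -0.2]
finger_gap: 0.848
```

```bash
python3 - <<'E'
from h import *
o=readout.get_obs(); print(o['tcp_pos'],o['ft_force'],o['finger_gap'])
move((.6585,-.191,.0433),toolrot(-79.8))
E
```

```text
[ 0.65823546 -0.19051986  0.05433425] [-0.51862291  0.11459284 -0.23613119] 0.8477073010680255
lin [-0.02  1.1   0.05] rot [ 0.07 -0.03  0.01] t 25.22
```

>>> {"api": "jog_arm", "payload": {"linear": [[0,0.6,0.05],[0,1.1,0.05],[0,1.1,0.05],[0,1.1,0.05],[0,1.1,0.05],[0,1.1,0.05],[0,1.1,0.05],[0,1.1,0.05]], "rotation": [[0,0,0],[0,0,0],[0,0,0],[0,0,0],[0,0,0],[0,0,0],[0,0,0],[0,0,0]], "claw": [0.85,0.85,0.85,0.4,0.4,0.4,0.4,0.4], "force": 40}}

```text
time: 25.88
tcp_pos: [0.6592, -0.1914, 0.0447]
tool_rot: [[-0.984, 0.002, 0.176], [-0.176, 0.0, -0.984], [-0.002, -1.0, -0.0]]
ft_force: [-0.3, 0.4, 4.9]
finger_gap: 0.606
```

>>> {"api": "jog_arm", "payload": {"linear": [[0,-1,0],[0,-3,0],[0,-6,0],[0,-10,0],[0,-14,0],[0,-18,0],[0,-20,0],[0,-20,0]], "rotation": [[0,0,0],[0,0,0],[0,0,0],[0,0,0],[0,0,0],[0,0,0],[0,0,0],[0,0,0]], "claw": [0.4,0.4,0.4,0.4,0.4,0.4,0.4,0.4]}}

```text
time: 26.55
tcp_pos: [0.6615, -0.1925, 0.2535]
tool_rot: [[-0.984, 0.013, 0.176], [-0.177, -0.004, -0.984], [-0.012, -1.0, 0.007]]
ft_force: [1.2, 0.1, 0.7]
finger_gap: 0.602
```

```bash
python3 - <<'E'
from h import *
im,o=snap('wrist','w20'); print(o['tcp_pos'],o['ft_force'],o['finger_gap'])
move((.4835,-.029,.245),toolrot(-79.8))
E
```

```text
[ 0.66147772 -0.19251474  0.25350549] [1.23065754 0.09019031 0.7119408 ] 0.6020749734879836
lin [ 14.52   0.25 -19.17] rot [-0.22 -0.04 -0.45] t 26.6
```

View pics/w20.png

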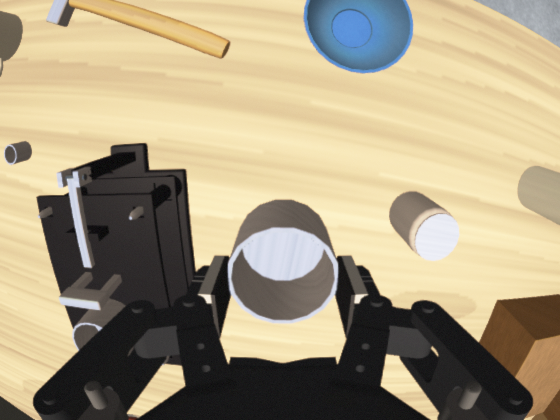

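```bash
cat >> h.py <<'E'
def inhand(im,o,zr,tag=None):
    P=o['tcp_pos']; c,d=wrim(im,o,P[2]+zr,proj('wrist',P+[0,0,zr],o),win=75,tag=tag)
    off=o['tool_rot'].T@(np.array([*c,P[2]+zr])-P); print('in hand: d',d,'tool offset mm',(off*1000).round(2)); return off
E
python3 - <<'E'
from h import *
im=cv2.imread('pics/w20.png'); o=readout.get_obs()
inhand(im,o,-.0007,'m20')
E
```

```text
in hand: d 52.88032766248563 tool offset mm [ 0.52  0.69 -0.46]
```

>>> {"api": "jog_arm", "payload": {"linear": [[2,0,-2.7],[4.4,0,-5.9],[6.9,0,-9.1],[9.4,0,-12.3],[11.8,0,-15.5],[14.2,0,-18.6],[14.5,0.2,-19.2],[14.5,0.2,-19.2]], "rotation": [[0,0,0],[0,0,0],[0,0,0],[-0.2,0,-0.4],[-0.2,0,-0.4],[-0.2,0,-0.4],[-0.2,0,-0.4],[-0.2,0,-0.4]], "claw": [0.4,0.4,0.4,0.4,0.4,0.4,0.4,0.4]}}

```text
time: 27.27
tcp_pos: [0.4811, -0.0269, 0.2426]
tool_rot: [[-0.984, -0.003, 0.179], [-0.179, 0.001, -0.984], [0.003, -1.0, -0.001]]
ft_force: [0.4, -0.4, -0.7]
finger_gap: 0.6
```

```bash
python3 - <<'E'
from h import *
im,o=snap('wrist','w21'); print(o['tcp_pos'],o['ft_force'],o['finger_gap'])
inhand(im,o,-.0007)
move((.4835,-.029,.19),toolrot(-79.8))
E
```

```text
[ 0.4810864  -0.02691453  0.24260222] [ 0.35131895 -0.43330856 -0.70953089] 0.6004722593121312
in hand: d 53.09430390869293 tool offset mm [ 0.59  0.7  -0.54]
lin [-0.1   5.34  0.12] rot [0.02 0.04 0.11] t 27.32
```

View pics/w21.png

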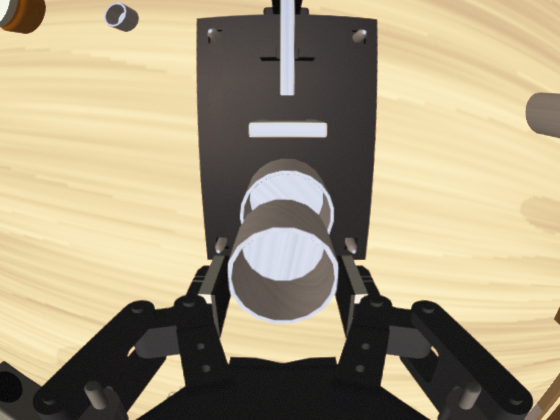

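```bash
python3 - <<'E'
from h import *
move((.4839,-.0291,.213),toolrot(-79.8))
E
```

```text
lin [-0.13  3.04  0.13] rot [0.02 0.04 0.11] t 27.32
```

>>> {"api": "jog_arm", "payload": {"linear": [[-0.1,1,0.1],[-0.13,2,0.13],[-0.13,2.8,0.13],[-0.13,2.9,0.13],[-0.13,2.9,0.13]], "rotation": [[0,0,0.1],[0,0,0.1],[0,0,0.1],[0,0,0.1],[0,0,0.1]], "claw": [0.4,0.4,0.4,0.4,0.4]}}

```text
time: 27.73
tcp_pos: [0.4835, -0.0294, 0.2126]
tool_rot: [[-0.984, -0.003, 0.177], [-0.177, 0.001, -0.984], [0.003, -1.0, -0.002]]
ft_force: [0.1, -0.8, 0.1]
finger_gap: 0.603
```

```bash
python3 - <<'E'
from h import *
im,o=snap('wrist','w22'); print(o['tcp_pos'],o['ft_force'])
move((.4839,-.0291,.1718),toolrot(-79.8))
d,_=snap('side','d22'); crop(d,200,150,340,270,5,'d22c')
E
```

```text
[ 0.4834797  -0.02944266  0.21259477] [ 0.05325998 -0.79810993  0.08141239]
lin [-0.01  4.18 -0.03] rot [0.05 0.   0.09] t 27.78
```

View pics/d22c.png

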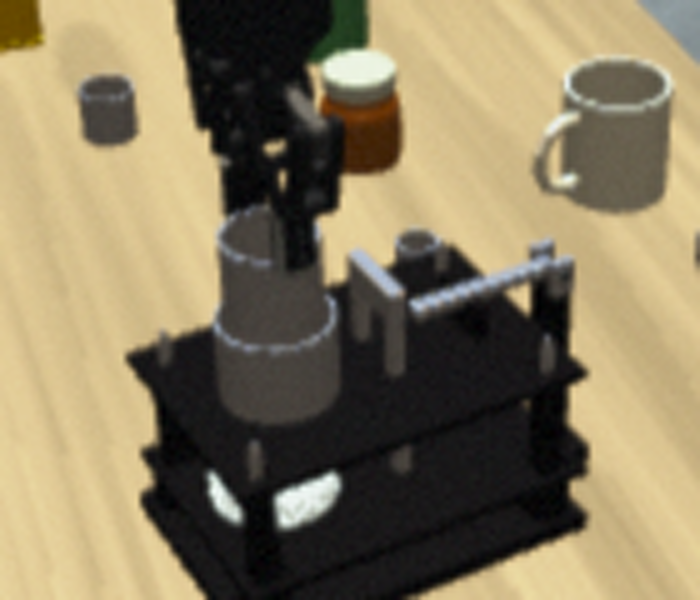

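>>> {"api": "jog_arm", "payload": {"linear": [[0,0.8,0],[0,1.6,0],[0,2.4,0],[0,3.2,0],[0,3.8,0],[0,4.0,0],[0,4.0,0]], "rotation": [[0,0,0],[0,0,0],[0,0,0],[0,0,0],[0,0,0],[0,0,0],[0,0,0]], "claw": [0.4,0.4,0.4,0.4,0.4,0.4,0.4]}}

```text
time: 28.42
tcp_pos: [0.4835, -0.0292, 0.1731]
tool_rot: [[-0.984, -0.002, 0.177], [-0.177, 0.001, -0.984], [0.002, -1.0, -0.001]]
ft_force: [-1.1, 0.4, -0.2]
finger_gap: 0.603
```

>>> {"api": "jog_arm", "payload": {"linear": [[0,0.15,0],[0,0.15,0],[0,0.15,0],[0,0.15,0],[0,0.1,0],[0,-3,0],[0,-7,0],[0,-9,0]], "rotation": [[0,0,0],[0,0,0],[0,0,0],[0,0,0],[0,0,0],[0,0,0],[0,0,0],[0,0,0]], "claw": [0.4,0.4,1,1,1,1,1,1]}}

```text
time: 29.08
tcp_pos: [0.485, -0.0295, 0.2678]
tool_rot: [[-0.984, 0.003, 0.177], [-0.177, -0.0, -0.984], [-0.003, -1.0, 0.001]]
ft_force: [1.2, 0.6, 0.6]
finger_gap: 1.0
```

```bash
python3 - <<'E'
from h import *
im,o=snap('wrist','w23'); print(o['tcp_pos'],o['ft_force'])
d,_=snap('side','d23'); crop(d,200,150,340,270,5,'d23c'); s,_=snap('scene','s23')
crop(im,200,130,370,280,4,'w23c')
move((.4915,.466,.22),toolrot(-79.8));print(o['joints'])
E
```

```text
[ 0.48496231 -0.02954716  0.26775957] [1.23469161 0.6002991  0.55513195]
lin [ -9.4    4.6  -48.67] rot [-0.06  0.01 -0.18] t 29.23
[-1.22799643e+01 -1.75243967e+01  1.08714971e+02  1.59854117e-02
  8.86461926e+01  6.75037019e+01]
```

View pics/w23c.png

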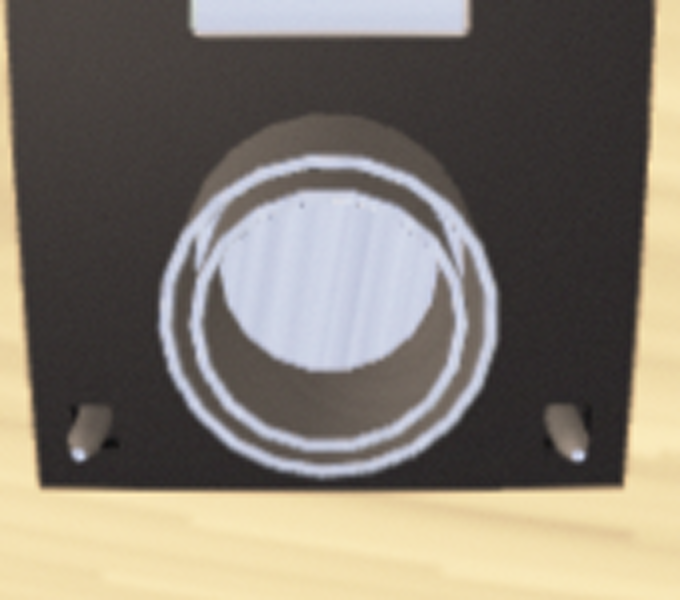

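View pics/d23c.png

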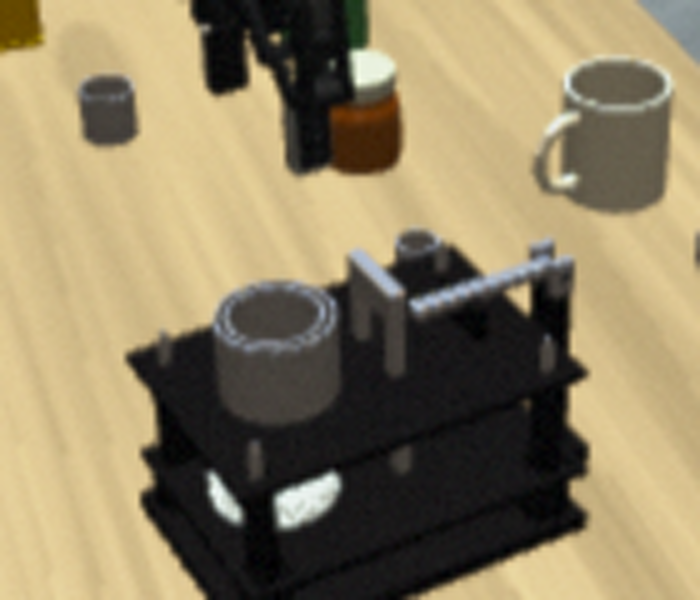

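View pics/s23.png

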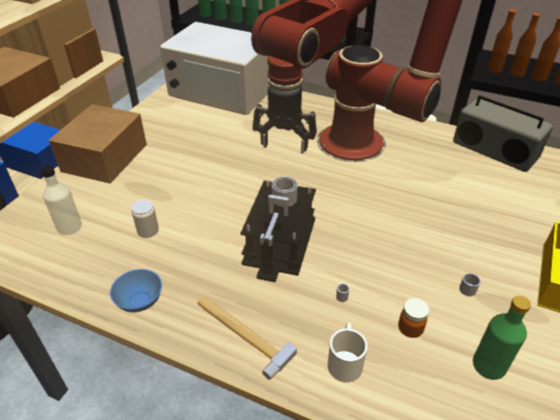

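>>> {"api": "jog_arm", "payload": {"linear": [[-0.5,0,-3],[-1,0,-7],[-2,0,-11],[-3,0,-15],[-4,0,-19],[-4.8,0,-23],[-5.5,0,-27],[-6.3,0,-31]], "rotation": [[0,0,0],[0,0,0],[0,0,0],[0,0,0],[0,0,0],[0,0,0],[0,0,0],[0,0,0]], "claw": [0.75,0.75,0.75,0.75,0.75,0.75,0.75,0.75]}}

```text
time: 29.9
tcp_pos: [0.4908, 0.2884, 0.2639]
tool_rot: [[-0.984, 0.0, 0.178], [-0.178, -0.002, -0.984], [-0.0, -1.0, 0.002]]
ft_force: [1.2, 0.8, 0.6]
finger_gap: 0.747
```

```bash
python3 - <<'E'
from h import *
o=readout.get_obs(); print(o['tcp_pos'])
move((.4915,.466,.2),toolrot(-79.8))
E
```

```text
[0.49084037 0.28844098 0.26392203]
lin [ -3.22   6.36 -17.47] rot [-0.1   0.03 -0.01] t 29.9
```

>>> {"api": "jog_arm", "payload": {"linear": [[-0.7,0.5,-4],[-1.4,1.5,-8],[-2.1,3,-12],[-2.8,4.5,-16],[-3.2,6,-17.5],[-3.2,6.3,-17.5],[-3.2,6.3,-17.5]], "rotation": [[0,0,0],[0,0,0],[0,0,0],[0,0,0],[0,0,0],[0,0,0],[0,0,0]], "claw": [0.75,0.75,0.75,0.75,0.75,0.75,0.75]}}

```text
time: 30.48
tcp_pos: [0.4893, 0.4659, 0.1958]
tool_rot: [[-0.984, -0.005, 0.179], [-0.179, -0.007, -0.984], [0.006, -1.0, 0.005]]
ft_force: [-0.4, -0.4, 0.2]
finger_gap: 0.748
```

```bash
python3 - <<'E'
from h import *
im,o=snap('wrist','w24'); print(o['tcp_pos'],o['ft_force'],o['finger_gap'])
g=proj('wrist',(.4915,.466,.040),o); c,d=wrim(im,o,.040,g); print(g,c,d)
c=c+.0006*o['tool_rot'][:2,2]; print(c)
move((*c,.0413),toolrot(-79.8))
E
```

```text
[0.489261   0.46587625 0.19582324] [-0.41708674 -0.42590979  0.22239117] 0.7476388690569732
[282.52413955 187.50174154] [0.48967871 0.46673979] 40.562936902163884
[0.48978635 0.46614953]
lin [-0.03 15.66 -0.14] rot [-0.25  0.06  0.22] t 30.53
```

View pics/w24.png

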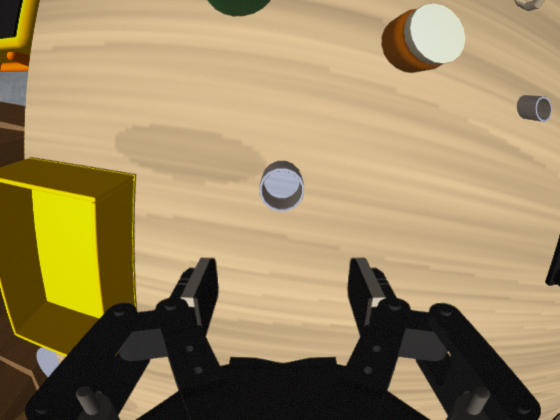

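>>> {"api": "jog_arm", "payload": {"linear": [[0,3,-0.1],[0,6,-0.1],[0,9,-0.1],[0,11.5,-0.1],[0,13.5,-0.1],[0,14.5,-0.1],[0,14.5,-0.1]], "rotation": [[-0.2,0,0.2],[-0.2,0,0.2],[-0.2,0,0.2],[-0.2,0,0.2],[-0.2,0,0.2],[-0.2,0,0.2],[-0.2,0,0.2]], "claw": [0.75,0.75,0.75,0.75,0.75,0.75,0.75]}}

```text
time: 31.12
tcp_pos: [0.4886, 0.4635, 0.0505]
tool_rot: [[-0.984, -0.004, 0.177], [-0.177, -0.004, -0.984], [0.004, -1.0, 0.003]]
ft_force: [-0.9, 0.2, -0.0]
finger_gap: 0.75
```

```bash
python3 - <<'E'
from h import *
o=readout.get_obs(); print(o['tcp_pos'])
move((.4898,.4661,.0413),toolrot(-79.8))
E
```

```text
[0.48863924 0.46353145 0.05047689]
lin [-0.16  0.92 -0.24] rot [-0.17 -0.02  0.25] t 31.12
```

>>> {"api": "jog_arm", "payload": {"linear": [[-0.16,0.5,-0.2],[-0.16,0.9,-0.2],[-0.16,0.9,-0.2],[-0.16,0.9,-0.2],[-0.16,0.9,-0.2],[-0.16,0.9,-0.2],[-0.16,0.9,-0.2],[-0.16,0.9,-0.2]], "rotation": [[-0.1,0,0.2],[-0.1,0,0.2],[-0.1,0,0.2],[-0.1,0,0.2],[-0.1,0,0.2],[-0.1,0,0.2],[-0.1,0,0.2],[-0.1,0,0.2]], "claw": [0.75,0.75,0.75,0.3,0.3,0.3,0.3,0.3]}}

```text
time: 31.78
tcp_pos: [0.4907, 0.4665, 0.0431]
tool_rot: [[-0.984, 0.002, 0.177], [-0.177, 0.0, -0.984], [-0.002, -1.0, 0.0]]
ft_force: [-0.3, -0.0, 6.1]
finger_gap: 0.46
```

>>> {"api": "jog_arm", "payload": {"linear": [[0,-1,0],[0,-3,0],[0,-6,0],[0,-10,0],[0,-14,0],[0,-18,0],[0,-20,0],[0,-20,0]], "rotation": [[0,0,0],[0,0,0],[0,0,0],[0,0,0],[0,0,0],[0,0,0],[0,0,0],[0,0,0]], "claw": [0.3,0.3,0.3,0.3,0.3,0.3,0.3,0.3]}}

```text
time: 32.45
tcp_pos: [0.4926, 0.4683, 0.2519]
tool_rot: [[-0.984, 0.011, 0.177], [-0.177, 0.008, -0.984], [-0.013, -1.0, -0.006]]
ft_force: [0.8, -0.4, 0.4]
finger_gap: 0.464
```

```bash
python3 - <<'E'
from h import *
im,o=snap('wrist','w25'); print(o['tcp_pos'],o['ft_force'],o['finger_gap'])
inhand(im,o,-.002)
w=cv2.imread('pics/w23.png')
U,_,V=np.linalg.svd(np.array([[-.984,.003,.177],[-.177,0,-.984],[-.003,-1,.001]])); o23={'tool_rot':U@V,'tcp_pos':np.array([.48496,-.02955,.26776])}
# inner ring of pot2: crop coords centre
c=lambda p,o,s=4:((p[0]+.5)/s-.5+o[0],(p[1]+.5)/s-.5+o[1])
for p in [(190,320),(467,320),(328,190),(328,453)]: print(onz('wrist',c(p,(200,130)),.162,o23))
print(wrim(w,o23,.162,proj('wrist',(.4833,-.0287,.162),o23)))
move((.484,-.029,.25),toolrot(-79.8))
E
```

```text
[0.49257706 0.46826604 0.25192774] [ 0.77765643 -0.35495675  0.41224393] 0.46352189450091713
in hand: d 40.41118342361767 tool offset mm [ 0.41  2.   -0.52]
[ 0.47900801 -0.00228729  0.162     ]
[ 0.48852166 -0.05507257  0.162     ]
[ 0.50901263 -0.02405792  0.162     ]
[ 0.45611724 -0.0335449   0.162     ]
(array([ 0.48328655, -0.0286655 ]), np.float64(65.69239232908238))
lin [ 9.53 -0.44 48.73] rot [ 0.18 -0.01 -0.46] t 32.5
```

View pics/w25.png

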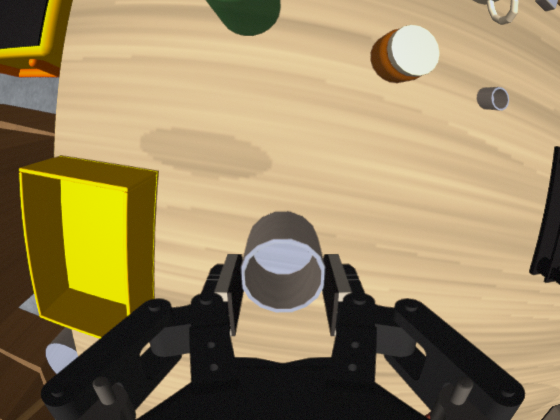

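>>> {"api": "jog_arm", "payload": {"linear": [[0.6,0,3],[1.4,0,7],[2.2,0,11],[3,0,15],[3.8,0,19],[4.6,0,23],[5.4,0,27],[6.2,0,31]], "rotation": [[0,0,0],[0,0,0],[0,0,0],[0,0,0],[0,0,0],[0,0,0],[0,0,0],[0,0,0]], "claw": [0.3,0.3,0.3,0.3,0.3,0.3,0.3,0.3]}}

```text
time: 33.17
tcp_pos: [0.4836, 0.1495, 0.2438]
tool_rot: [[-0.984, 0.003, 0.177], [-0.177, 0.004, -0.984], [-0.004, -1.0, -0.003]]
ft_force: [0.9, -0.0, -1.4]
finger_gap: 0.46
```

```bash
python3 - <<'E'
from h import *
o=readout.get_obs(); print(o['tcp_pos'])
move((.4837,-.0291,.25),toolrot(-79.8))
E
```

```text
[0.483632   0.14945906 0.24378086]
lin [ 3.16 -0.69 17.57] rot [ 0.19  0.02 -0.22] t 33.17
```

>>> {"api": "jog_arm", "payload": {"linear": [[0.7,0,4],[1.4,0,8],[2.1,0,12],[2.8,0,16],[3.16,0.5,17.6],[3.16,2,17.6],[3.16,2.4,17.6],[3.16,2.4,17.6]], "rotation": [[0.2,0,-0.2],[0.2,0,-0.2],[0.2,0,-0.2],[0.2,0,-0.2],[0.2,0,-0.2],[0.2,0,-0.2],[0.2,0,-0.2],[0.2,0,-0.2]], "claw": [0.3,0.3,0.3,0.3,0.3,0.3,0.3,0.3]}}

```text
time: 33.83
tcp_pos: [0.4818, -0.0289, 0.2155]
tool_rot: [[-0.984, -0.006, 0.177], [-0.177, 0.001, -0.984], [0.006, -1.0, -0.003]]
ft_force: [0.4, 0.8, 0.4]
finger_gap: 0.463
```

```bash
python3 - <<'E'
from h import *
im,o=snap('wrist','w26'); print(o['tcp_pos']); inhand(im,o,-.002)
move((.4837,-.0291,.213),toolrot(-79.8))
d,_=snap('side','d26'); crop(d,200,150,340,270,5,'d26c')
E
```

```text
[ 0.48181469 -0.02894845  0.21546161]
in hand: d 40.6828662324628 tool offset mm [ 0.45  2.   -0.5 ]
lin [-0.11  0.39  0.06] rot [0.09 0.04 0.22] t 33.88
```

View pics/w26.png

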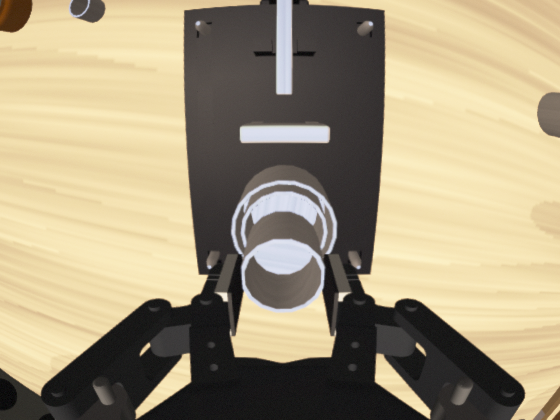

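View pics/d26c.png

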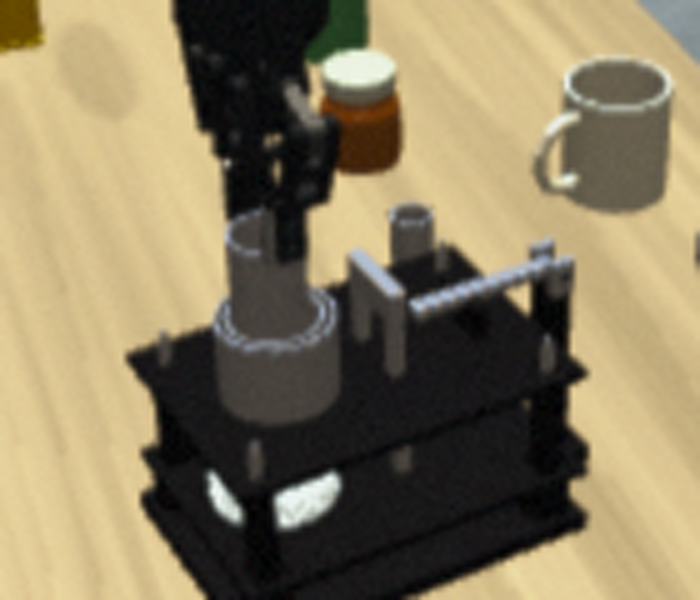

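>>> {"api": "jog_arm", "payload": {"linear": [[-0.12,0.3,0.05],[-0.12,0.4,0.05],[-0.12,0.4,0.05]], "rotation": [[0.1,0,0.2],[0.1,0,0.2],[0.1,0,0.2]], "claw": [0.3,0.3,0.3]}}

```text
time: 34.18
tcp_pos: [0.4845, -0.0283, 0.2139]
tool_rot: [[-0.984, 0.002, 0.18], [-0.18, -0.001, -0.984], [-0.001, -1.0, 0.001]]
ft_force: [0.1, -0.6, -0.6]
finger_gap: 0.465
```

```bash
python3 - <<'E'
from h import *
o=readout.get_obs(); print(o['tcp_pos'])
move((.4837,-.0291,.174),toolrot(-79.8))
E
```

```text
[ 0.48448478 -0.02829896  0.21390315]
lin [0.1  3.99 0.06] rot [-0.05  0.14 -0.08] t 34.18
```

>>> {"api": "jog_arm", "payload": {"linear": [[0.05,0.3,0.06],[0.06,1,0.06],[0.06,1.8,0.06],[0.06,2.6,0.06],[0.06,3.4,0.06],[0.06,3.9,0.06],[0.06,3.9,0.06]], "rotation": [[0,0.1,0],[0,0.1,0],[0,0.1,0],[0,0.1,0],[0,0.1,0],[0,0.1,0],[0,0.1,0]], "claw": [0.3,0.3,0.3,0.3,0.3,0.3,0.3]}}

```text
time: 34.77
tcp_pos: [0.4829, -0.0288, 0.1727]
tool_rot: [[-0.984, -0.002, 0.178], [-0.178, 0.0, -0.984], [0.002, -1.0, -0.0]]
ft_force: [0.2, -0.8, -0.2]
finger_gap: 0.462
```

>>> {"api": "jog_arm", "payload": {"linear": [[0,0,0],[0,0,0],[0,0,0],[0,0,0],[0,-2,0],[0,-5,0],[0,-8,0],[0,-9,0]], "rotation": [[0,0,0],[0,0,0],[0,0,0],[0,0,0],[0,0,0],[0,0,0],[0,0,0],[0,0,0]], "claw": [0.46,0.8,0.8,0.8,0.8,0.8,0.8,0.8]}}

```text
time: 35.43
tcp_pos: [0.4851, -0.0293, 0.2685]
tool_rot: [[-0.984, 0.006, 0.178], [-0.178, -0.002, -0.984], [-0.006, -1.0, 0.003]]
ft_force: [1.9, -0.4, 0.3]
finger_gap: 0.802
```

```bash
python3 - <<'E'
from h import *
im,o=snap('wrist','w27'); print(o['tcp_pos'],o['ft_force'])
d,_=snap('side','d27'); crop(d,200,150,340,270,5,'d27c'); s,_=snap('scene','s27'); crop(s,300,230,500,340,4,'s27c')
crop(im,200,130,370,280,4,'w27c')
E
```

```text
[ 0.4851371  -0.02925942  0.26850874] [ 1.90270632 -0.44732487  0.3090444 ]
```

View pics/w27c.png

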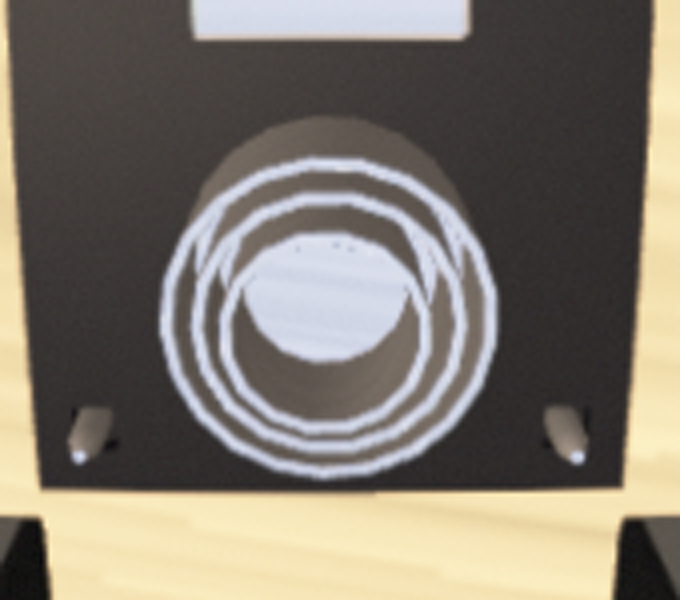

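View pics/s27.png

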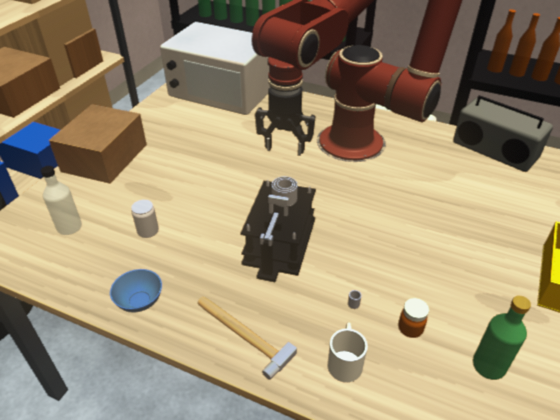

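View pics/d27c.png

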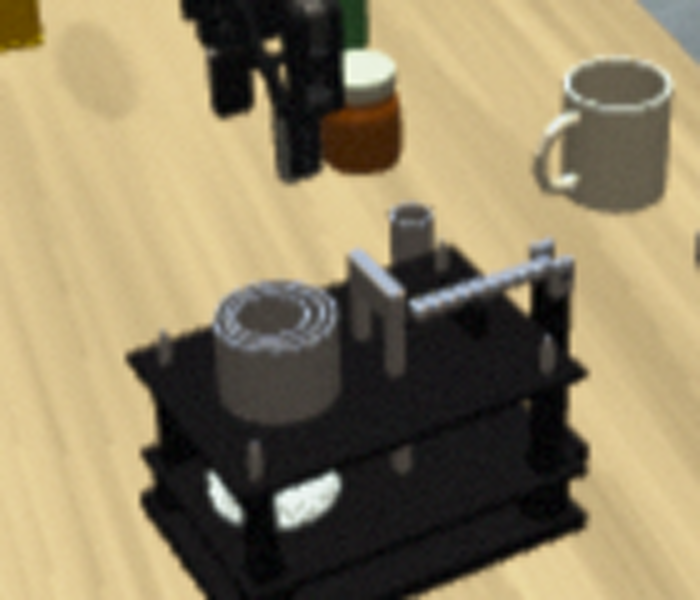

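View pics/s27c.png

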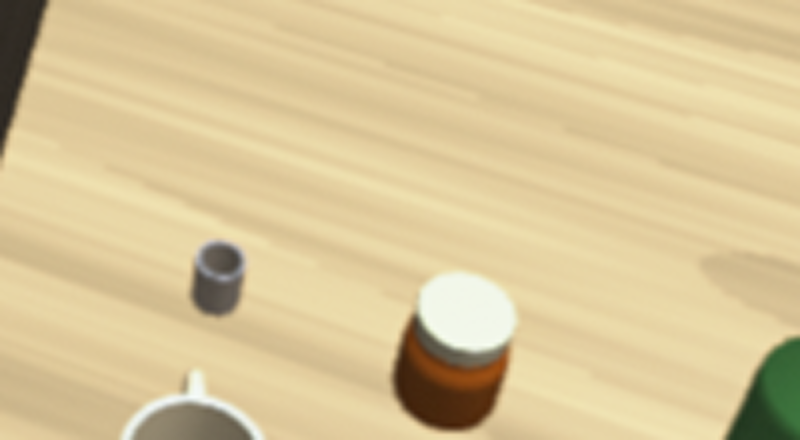

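```bash
python3 - <<'E'
from h import *
o=readout.get_obs()
c=lambda p,o,s=4:((p[0]+.5)/s-.5+o[0],(p[1]+.5)/s-.5+o[1])
print('pot4',onz('scene',c((219,260),(300,230)),.036), onz('side',c((411,214),(200,150),5),.036))
Q=[onz('wrist',c(p,(200,130)),.162,o) for p in [(220,335),(432,335),(326,232),(326,434)]]
print('pot3', (Q[0]+Q[1])/2,(Q[2]+Q[3])/2)
p=onz('scene',c((219,260),(300,230)),.036)
move((p[0],p[1],.2),toolrot(-79.8))
E
```

```text
pot4 [0.64679954 0.22538751 0.036     ] [0.64782417 0.22499858 0.036     ]
pot3 [ 0.48045645 -0.02792367  0.162     ] [ 0.48032662 -0.02795244  0.162     ]
lin [-20.58   6.36 -22.13] rot [-0.03  0.04 -0.02] t 35.58
```

```bash
python3 - <<'E'
from h import *
U,_,V=np.linalg.svd(np.array([[-.984,.006,.178],[-.178,-.002,-.984],[-.006,-1,.003]])); o={'tool_rot':U@V,'tcp_pos':np.array([.48514,-.02926,.26851])}
c=lambda p,o,s=4:((p[0]+.5)/s-.5+o[0],(p[1]+.5)/s-.5+o[1])
Q=[onz('wrist',c(p,(200,130)),.162,o) for p in [(220,335),(432,335),(326,232),(326,434)]]
print('pot3', (Q[0]+Q[1])/2,(Q[2]+Q[3])/2)
print(wrim(cv2.imread('pics/w27.png'),o,.162,(282,205)))
E
sed -i "s/cv2.imwrite(f'pics\/{tag}.png',im); return im,o/cv2.imwrite(f'pics\/{tag}.png',im); np.save(f'pics\/{tag}.npy',np.c_[o['tool_rot'],o['tcp_pos']]); return im,o/" h.py; grep -n "np.save" h.py
```

```text
pot3 [ 0.48092824 -0.02869003  0.162     ] [ 0.48080468 -0.02871319  0.162     ]
(array([ 0.48318738, -0.02876169]), np.float64(65.79804966699625))
32:    o=readout.get_obs(); im=optics.snapshot(n)[:,:,::-1].copy(); cv2.imwrite(f'pics/{tag}.png',im); np.save(f'pics/{tag}.npy',np.c_[o['tool_rot'],o['tcp_pos']]); return im,o
```

>>> {"api": "jog_arm", "payload": {"linear": [[-2.8,0,-3],[-5.6,0,-6],[-8.4,0,-9],[-11.2,0,-12],[-14,1,-15],[-16.8,3,-18],[-19.4,5,-21],[-20.6,6.2,-22.1]], "rotation": [[0,0,0],[0,0,0],[0,0,0],[0,0,0],[0,0,0],[0,0,0],[0,0,0],[0,0,0]], "claw": [0.6,0.6,0.6,0.6,0.6,0.6,0.6,0.6]}}

```text
time: 36.25
tcp_pos: [0.6463, 0.228, 0.1966]
tool_rot: [[-0.984, -0.005, 0.18], [-0.18, -0.001, -0.984], [0.005, -1.0, -0.0]]
ft_force: [0.2, 0.3, 0.3]
finger_gap: 0.599
```

>>> {"api": "jog_arm", "payload": {"linear": [[0,0,0],[0,0,0]], "rotation": [[0,0,0],[0,0,0]], "claw": [0.6,0.6]}}

```text
time: 36.42
tcp_pos: [0.6439, 0.2287, 0.1905]
tool_rot: [[-0.983, -0.014, 0.182], [-0.182, -0.003, -0.983], [0.014, -1.0, 0.0]]
ft_force: [-0.8, 0.1, -1.0]
finger_gap: 0.597
```

```bash
python3 - <<'E'
from h import *
im,o=snap('wrist','w28'); print(o['tcp_pos'],o['ft_force'],o['finger_gap'])
g=proj('wrist',(.647,.225,.036),o); c,d=wrim(im,o,.036,g,win=35); print(g,c,d)
c=c+.0006*o['tool_rot'][:2,2]; print(c)
move((*c,.0376),toolrot(-79.8))
E
```

```text
[0.64386964 0.22865389 0.19049265] [-0.76321508  0.0782184  -1.01791604] 0.5973250075043617
[287.66909812 186.46242946] [0.64633319 0.22616103] 28.45550253741129
[0.64644223 0.22557102]
lin [-0.31 15.52  0.24] rot [-0.03  0.2   0.61] t 36.47
```

View pics/w28.png

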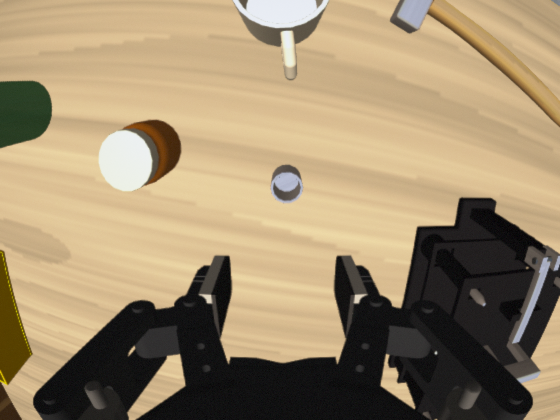

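>>> {"api": "jog_arm", "payload": {"linear": [[-0.3,3,0.2],[-0.3,6,0.2],[-0.3,9,0.2],[-0.3,11.5,0.2],[-0.3,13.5,0.2],[-0.3,14.4,0.2],[-0.3,14.4,0.2]], "rotation": [[0,0.2,0.6],[0,0.2,0.6],[0,0.2,0.6],[0,0.2,0.6],[0,0.2,0.6],[0,0.2,0.6],[0,0.2,0.6]], "claw": [0.6,0.6,0.6,0.6,0.6,0.6,0.6]}}

```text
time: 37.05
tcp_pos: [0.6445, 0.2245, 0.0465]
tool_rot: [[-0.984, -0.004, 0.176], [-0.176, -0.002, -0.984], [0.005, -1.0, 0.001]]
ft_force: [-0.3, -0.6, -0.6]
finger_gap: 0.602
```

```bash
python3 - <<'E'
from h import *
o=readout.get_obs(); print(o['tcp_pos'])
move((.6464,.2256,.0386),toolrot(-79.8))
E
```

```text
[0.64447325 0.22446685 0.04648883]
lin [-0.21  0.79 -0.08] rot [-0.06 -0.07  0.27] t 37.05
```

>>> {"api": "jog_arm", "payload": {"linear": [[-0.2,0.5,-0.08],[-0.2,0.8,-0.08],[-0.2,0.8,-0.08],[-0.2,0.8,-0.08],[-0.2,0.8,-0.08],[-0.2,0.8,-0.08],[-0.2,0.8,-0.08],[-0.2,0.8,-0.08]], "rotation": [[0,0,0.2],[0,0,0.2],[0,0,0.2],[0,0,0.2],[0,0,0.2],[0,0,0.2],[0,0,0.2],[0,0,0.2]], "claw": [0.6,0.6,0.6,0.15,0.15,0.15,0.15,0.15]}}

```text
time: 37.72
tcp_pos: [0.6472, 0.2258, 0.04]
tool_rot: [[-0.984, 0.001, 0.176], [-0.176, -0.001, -0.984], [-0.001, -1.0, 0.001]]
ft_force: [-1.5, -1.4, 5.3]
finger_gap: 0.319
```

>>> {"api": "jog_arm", "payload": {"linear": [[0,-1,0],[0,-3,0],[0,-6,0],[0,-10,0],[0,-14,0],[0,-18,0],[0,-20,0],[0,-20,0]], "rotation": [[0,0,0],[0,0,0],[0,0,0],[0,0,0],[0,0,0],[0,0,0],[0,0,0],[0,0,0]], "claw": [0.15,0.15,0.15,0.15,0.15,0.15,0.15,0.15]}}

```text
time: 38.38
tcp_pos: [0.6499, 0.2268, 0.2491]
tool_rot: [[-0.984, 0.014, 0.176], [-0.176, 0.002, -0.984], [-0.014, -1.0, 0.0]]
ft_force: [1.3, 0.9, 0.8]
finger_gap: 0.32
```

```bash
python3 - <<'E'
from h import *
im,o=snap('wrist','w29'); print(o['tcp_pos'],o['ft_force'],o['finger_gap'])
inhand(im,o,-.002)
move((.4812,-.0292,.24),toolrot(-79.8))
E
```

```text
[0.64989683 0.22684918 0.24911399] [1.25593403 0.91295833 0.84212425] 0.3200242200670155
in hand: d 28.48369780334804 tool offset mm [-0.07  2.   -0.47]
lin [20.99  0.34 22.22] rot [-0.03 -0.06 -0.49] t 38.43
```

View pics/w29.png

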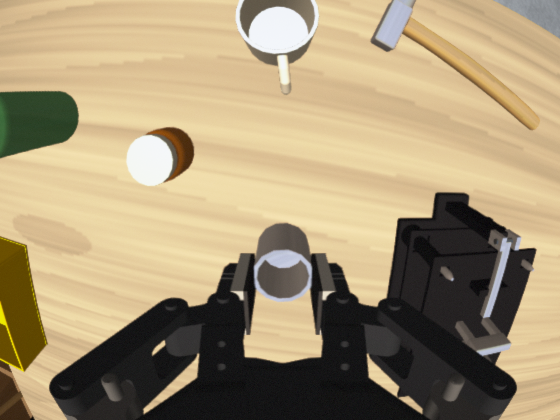

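>>> {"api": "jog_arm", "payload": {"linear": [[2.8,0,3],[5.6,0,6],[8.4,0,9],[11.2,0,12],[14,0,15],[16.8,0,18],[19.4,0.3,21],[21,0.3,22.2]], "rotation": [[0,0,0],[0,0,-0.3],[0,0,-0.5],[0,0,-0.5],[0,0,-0.5],[0,0,-0.5],[0,0,-0.5],[0,0,-0.5]], "claw": [0.15,0.15,0.15,0.15,0.15,0.15,0.15,0.15]}}

```text
time: 39.1
tcp_pos: [0.478, -0.0314, 0.2374]
tool_rot: [[-0.985, -0.005, 0.174], [-0.174, -0.001, -0.985], [0.005, -1.0, -0.0]]
ft_force: [1.0, 0.0, -0.2]
finger_gap: 0.319
```

```bash
python3 - <<'E'
from h import *
o=readout.get_obs(); print(o['tcp_pos'])
move((.4810,-.0292,.211),toolrot(-79.8))
E
```

```text
[ 0.47798374 -0.03142135  0.23737687]
lin [-0.35  2.64 -0.17] rot [ 0.   -0.2   0.28] t 39.1
```

>>> {"api": "jog_arm", "payload": {"linear": [[-0.35,0.8,-0.17],[-0.35,1.6,-0.17],[-0.35,2.4,-0.17],[-0.35,2.6,-0.17],[-0.35,2.6,-0.17],[-0.35,2.6,-0.17]], "rotation": [[0,-0.2,0.3],[0,-0.2,0.3],[0,-0.2,0.3],[0,-0.2,0.3],[0,-0.2,0.3],[0,-0.2,0.3]], "claw": [0.15,0.15,0.15,0.15,0.15,0.15]}}

```text
time: 39.6
tcp_pos: [0.4812, -0.0284, 0.2108]
tool_rot: [[-0.984, -0.001, 0.178], [-0.178, 0.0, -0.984], [0.001, -1.0, -0.001]]
ft_force: [-0.6, -0.4, -0.7]
finger_gap: 0.319
```

```bash
python3 - <<'E'
from h import *
im,o=snap('wrist','w30'); print(o['tcp_pos']); inhand(im,o,-.004)
crop(im,200,130,370,330,3.5,'w30c')
d,_=snap('side','d30'); crop(d,220,160,300,240,8,'d30c')
move((.4810,-.0292,.1748),toolrot(-79.8))
E
```

```text
[ 0.48119633 -0.02843401  0.2108406 ]
in hand: d 30.986708001857945 tool offset mm [-19.33   3.99  -0.06]
lin [0.06 3.69 0.04] rot [-0.    0.06 -0.04] t 39.7
```

View pics/w30c.png

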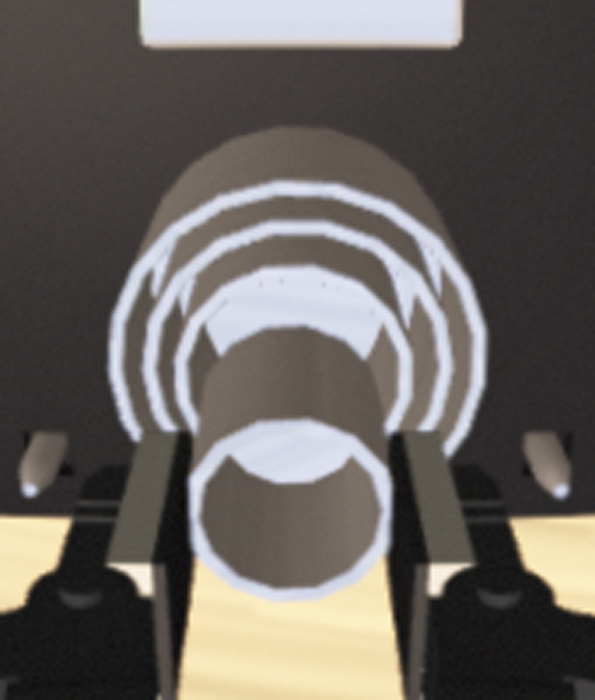

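View pics/d30c.png

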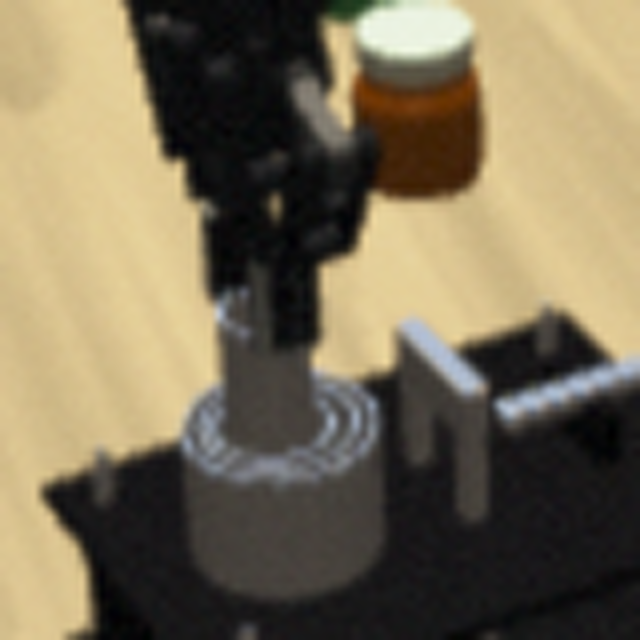

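```bash
python3 - <<'E'
from h import *
M=np.load('pics/w30.npy'); o={'tool_rot':M[:,:3],'tcp_pos':M[:,3]}
c=lambda p,o,s:((p[0]+.5)/s-.5+o[0],(p[1]+.5)/s-.5+o[1])
Q=[onz('wrist',c(p,(200,130),3.5),.162,o) for p in [(176,368),(412,368),(295,265)]]
# circle through 3 points
P=np.array(Q)[:,:2];A=np.c_[2*P,np.ones(3)];s=np.linalg.solve(A,(P**2).sum(1));print(s[:2],2000*np.sqrt(s[2]+s[0]**2+s[1]**2))
r=[onz('wrist',c(p,(200,130),3.5),.2068,o) for p in [(188,505),(392,505),(290,418),(290,600)]];print('pot4',(r[0]+r[1])/2,(r[2]+r[3])/2)
E
```

```text
[ 0.48107074 -0.02860493] 41.01094810885481
pot4 [ 0.48123426 -0.02792733  0.2068    ] [ 0.48003829 -0.02814659  0.2068    ]
```

>>> {"api": "jog_arm", "payload": {"linear": [[0,0.5,0.04],[0,1.2,0.04],[0,2,0.04],[0,2.8,0.04],[0,3.4,0.04],[0,3.6,0.04],[0,3.6,0.04]], "rotation": [[0,0,0],[0,0,0],[0,0,0],[0,0,0],[0,0,0],[0,0,0],[0,0,0]], "claw": [0.15,0.15,0.15,0.15,0.15,0.15,0.15]}}

```text
time: 40.28
tcp_pos: [0.481, -0.029, 0.1744]
tool_rot: [[-0.984, -0.001, 0.178], [-0.178, 0.001, -0.984], [0.001, -1.0, -0.001]]
ft_force: [0.2, -0.0, -0.5]
finger_gap: 0.324
```

>>> {"api": "jog_arm", "payload": {"linear": [[0,0,0],[0,0,0],[0,0,0],[0,0,0],[0,-2,0],[0,-5,0],[0,-8,0],[0,-9,0]], "rotation": [[0,0,0],[0,0,0],[0,0,0],[0,0,0],[0,0,0],[0,0,0],[0,0,0],[0,0,0]], "claw": [0.32,0.7,0.7,0.7,0.7,0.7,0.7,0.7]}}

```text
time: 40.95
tcp_pos: [0.483, -0.0295, 0.27]
tool_rot: [[-0.984, 0.007, 0.178], [-0.178, -0.001, -0.984], [-0.006, -1.0, 0.002]]
ft_force: [1.1, 0.1, 1.4]
finger_gap: 0.703
```

```bash
python3 - <<'E'
from h import *
im,o=snap('wrist','w31'); print(o['tcp_pos'],o['ft_force'])
d,_=snap('side','d31'); crop(d,200,150,340,270,5,'d31c'); s,_=snap('scene','s31'); crop(s,220,150,340,290,4.2,'s31c')
crop(im,180,0,390,280,2.1,'w31c')
E
```

```text
[ 0.48302072 -0.02945481  0.27002527] [1.08401598 0.0504629  1.44961631]
```

View pics/w31c.png

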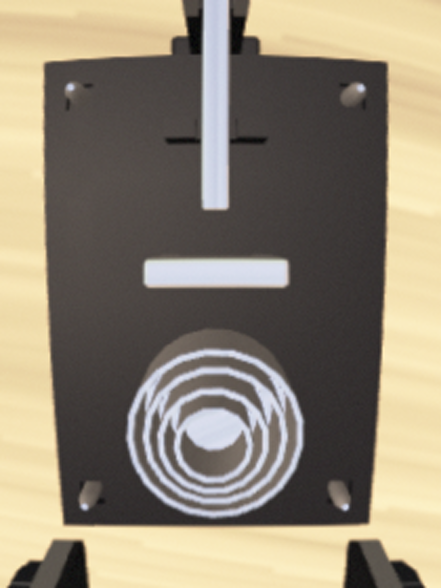

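View pics/d31c.png

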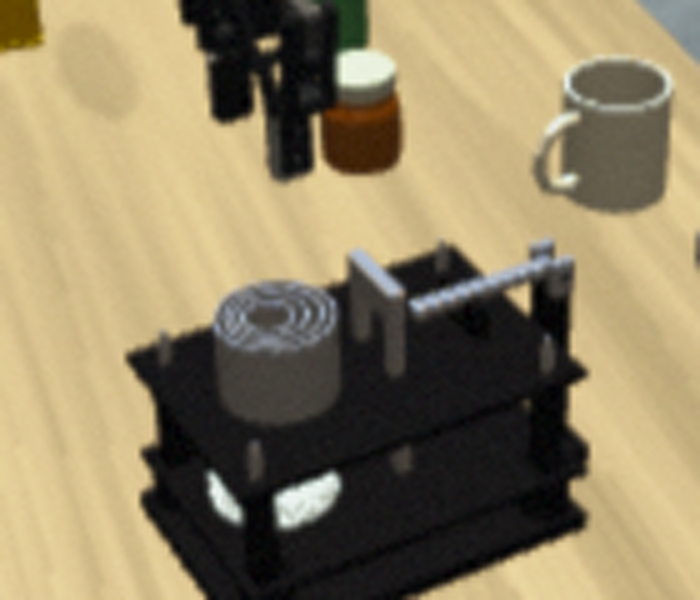

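View pics/s31.png

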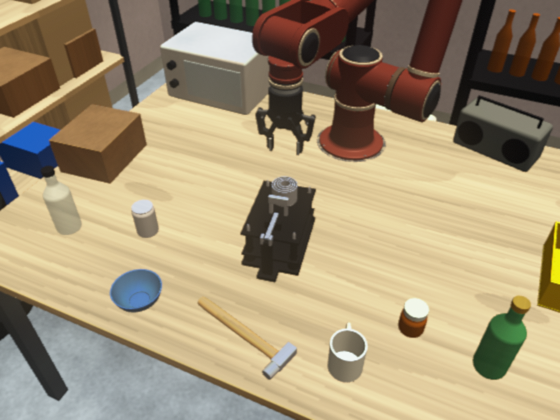

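```bash
python3 - <<'E'
from h import *
for z in (.1335,.1375,.1438):
    for n,o,s in (('side',(200,150),5),('scene',(220,150),4.2)):
        p=proj(n,(*rk(37,0),z)); h=proj(n,(*rk(127,0),z)); print(z,n,((p-o)*s).round(0),((h-o)*s).round(0))
E
```

```text
0.1335 side [410. 309.] [548. 262.]
0.1335 scene [234. 270.] [193. 376.]
0.1375 side [410. 303.] [548. 256.]
0.1375 scene [234. 265.] [193. 371.]
0.1438 side [410. 294.] [548. 247.]
0.1438 scene [234. 257.] [193. 363.]
```

View pics/s31c.png

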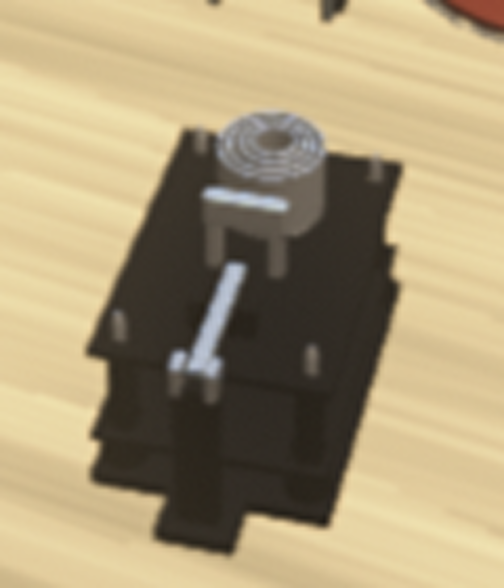

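```bash
python3 - <<'E'
from cell import workorder
print(workorder.hand_in())
E
```

```text
the job is handed in; nothing more can be done
None
```

The rack is built and the job is handed in, at about 41 s of the 210 s allowed; the hand-in gave no verdict.

**What I did**
- I lowered the saucer tray onto the lower shoulders and then the clear tray onto the upper ones, both with handles towards the hasp end.
- I swept the hasp down with the closed fingers until it met a hard stop. The force on the fingers was then about 17 N, and the fingertips were at the height of the closed bar's top.
- I set pot1 on the open part of the clear tray and nested pot2, pot3 and pot4 into it. All four pots were present. Pot4 had been knocked aside during the run, so I measured it again before picking it up.

**Last checks**
- **Trays:** Each one stopped against its shoulders with the tool at the height worked out for home. The last pictures show both trays level.
- **Hasp:** In the scene view its tip is within 1–2 pixels of the closed position, and the side view agrees to within about a pixel. That is well inside 0.07 rad.
- **Pots:** The four rims look flush and roughly concentric in all three views. Pot3's centre was about 2.4 mm off pot1's before pot4 went in, against 18 mm allowed.
- **Jar and can:** They are unmoved in the last scene picture, and the gripper is open and clear above the pots.

**Disagreements**
- **Cameras:** For the rack and trays the cameras disagreed by about 2–6 mm, most over the tray held above the rack. I aligned the trays by the post tips seen through their holes in the wrist view.
- **Rim detector:** My automatic rim reading for pot4 in the hand failed once, because it merged with the rims behind it. I used rim points read by hand from the enlarged picture for that step.

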